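# Change over the drums of the bench deburring machine

### The arm

A 6-joint arm with a two-finger parallel gripper is mounted at the origin on the work surface. World frame = base frame: x ahead of the robot, y to its left, z up, the work surface at z = 0. Lengths are in mm, angles in rad, forces in N, time in s.
With the tool pointing down it reaches from about 300 to 950 mm from the base axis. Payload 3.1 kg.
Tool frame: the origin (TCP) lies on the centre line of the jaws, within the pads' length; the fingertips stand 8 mm ahead of it and the grasp point (between the pads) lies 11 mm behind it; z points along the fingers, y is the line along which they close (so a half turn about z gives the same grasp; the last joint's range is limited). The gripper opens to 85 mm and grips with 20 to 120 N. Pads are 22 mm wide; open, the fingers measure 114 mm over their backs; the gripper's body (76 mm by 85 mm) begins 54 mm behind the grasp point. The pads swing forward as they close: fully open they stand 13 mm farther back than shut.
Start: joints at [1.216, 0.308, 1.634, -0, 1.2, -0.07], TCP at [175.629, 599.822, 239.272] pointing down, gripper open.
Joint ranges: [-3.06, 3.06], [-0.79, 1.96], [0.05, 2.63], [-1.19, 4.34], [0.05, 2.64], [-2.94, 2.94]. Speed limits (rad/s): [2.79, 2.79, 3.14, 3.14, 3.14, 3.14].

### API

Orientations are given as a 3x3 rotation matrix whose columns are the frame's x, y, z axes.
In Python, from workcell import robot, viewer, sign_off gives the robot as it stands. The module is installed in compiled form; this text tells all that it offers.
- The arm moves only by the shell command python3 -m inch 'ROWS'. ROWS is JSON, a list that holds one entry, the list of rows, each a list of 7 numbers: the shift along the tool's x, y, z in mm, then the turn, a rotation vector about the tool's x, y, z in degrees, then the finger opening in mm, from 0 to 85.4. In form: [[[dx, dy, dz, wx, wy, wz, jaw], ...]]. A call has exactly 8 rows; each row shifts and turns the commanded pose from where the row before left it, along the tool's axes as they then stand; what a row does not reach is not made up. A row lasts 1/12 s, in which the tool goes at most 41.7 mm and 7.16 degrees, less where a joint would pass 70% of its speed; a pose out of reach is approached as far as the arm can. A call with a gripper value outside its range is refused whole. The fingers move at their own pace and stop on an object; the grip force is fixed at half the most. Time passes only in rows, so rows that do not move let the fingers close, or fill a call up. It gives the time, the measured TCP pose, the force, the opening and the grip force at its end, in the units of the state.
- robot.get_state(): the state, without advancing time (a new reading comes with each control period).
- viewer.get_image(name): name is "side" or "top"; returns a dict with "pixels" (480x640x3 uint8, red, green, blue), "fx", "fy", "cx", "cy" (pixels), "R" (3x3) and "t" (3): a world point X has camera coordinates R X + t. Camera axes: x right, y down, z forward; pixel columns grow to the right and rows downward; lengths in mm; the calibration is good to about 2 mm. A picture is of the moment at which its call begins. There is no depth.
- sign_off(): hands the job in; it is judged then, once.
The state is a dict: "time": time; "joints": joint angles; "joint_velocities": joint speeds; "effort": joint torques, N m; "ee_pos": TCP position; "orientation": TCP orientation; "wrist_force": force on the tool from outside, world axes, zero at the start; "wrist_torque": the same for the moment, N m; "width": finger opening in mm; "grasp_force": force on a finger pad.
Only numpy, scipy, OpenCV 4.12 (cv2) and the standard library are available. Lean on these libraries where they do the work, as an engineer would, in place of code of your own. Each camera call takes 0.05 s, during which the arm holds its last target. There are 200 camera calls.

### The job

Change over the deburring machine: first pull its speed lever fully towards the robot to stop it, then swap the two drums, so that the closed one stands in the middle of the parking stand's pad and the open one in the middle of the machine's plate. Then put every hexagon nut from the bench into the open drum, and when they are all in, lay the loose cover on it so that it seats flat with its plug in the mouth; last, set the speed lever upright for half speed. Leave the other things on the bench alone, and keep the machine stopped while you work.

Things in the scene. Friction and masses are not known exactly. Their poses are not given: they have to be found in the camera images.
- plate (a point): centre of the top face of the deburring machine's round black rubber plate (90 mm across, top 45 mm above the bench). The machine is a fixed grey box 130 x 260 mm, 35 mm high; the plate stands at one end (its -y end), the speed lever at the other end; axes are the machine's: x from its front (robot side) to its back, y from plate to lever, z up; the machine is turned up to 0.15 rad
- lever_pivot (a point): pivot of the speed lever on the machine, 57 mm above the bench, 140 mm (+y) and 30 mm (-x) from the plate centre, between two low grey cheeks that rise to 65 mm; machine axes, the lever turns about this y axis
- lever_tip (a point): centre of the black ball (26 mm diameter) on the end of the speed lever, 90 mm from the pivot; the stalk is 10 mm thick
- lever (a joint): angle of the speed lever in rad: 0 = fully pulled to the machine's front (leaning 0.6 rad toward the robot), machine stopped; 0.6 = upright, half speed; 1.2 = fully away from the robot, full speed. It stays where it is left
- stand (a point): centre of the top of the parking stand: a fixed 120 mm square plywood block, with a round black rubber pad (90 mm) on it, top 15 mm above the bench; z up
- full_drum: closed drum holding the finished batch: steel cylinder 66 mm diameter, 84 mm high with its cover locked on, and a black knob (18 mm diameter, 24 mm high) on top of it, 108 mm in all, about 0.4 kg; origin at the centre of its underside, z up its axis; it starts on the machine's plate
- open_drum: empty open steel drum of the same 66 mm diameter, 80 mm high to the rim, wall 3 mm, floor 5 mm thick, mouth 60 mm wide, about 0.24 kg; origin at the centre of its underside, z up its axis; it starts on the parking stand
- cover: loose cover for the open drum: steel disc 66 mm diameter, 4 mm thick, with a locating plug 50 mm diameter, 5 mm deep under it and a black knob (18 mm diameter, 24 mm high) on top; origin at the centre of the plug's underside, z up: disc from 5 to 9 mm, knob from 9 to 33 mm. Seated, its origin is 75 mm above the drum's origin. It lies on the bench in the front row
- nut1: steel hexagon nut blank, 24 mm across flats, 28 mm across corners, 14 mm high, 40 g; origin at its CENTRE, z along its bore, x across a pair of flats; between 2 and 4 of them lie in the front row (None if absent)
- nut2: steel hexagon nut blank, 24 mm across flats, 28 mm across corners, 14 mm high, 40 g; origin at its CENTRE, z along its bore, x across a pair of flats; between 2 and 4 of them lie in the front row (None if absent)
- nut3: steel hexagon nut blank, 24 mm across flats, 28 mm across corners, 14 mm high, 40 g; origin at its CENTRE, z along its bore, x across a pair of flats; between 2 and 4 of them lie in the front row (None if absent)
- nut4: steel hexagon nut blank, 24 mm across flats, 28 mm across corners, 14 mm high, 40 g; origin at its CENTRE, z along its bore, x across a pair of flats; between 2 and 4 of them lie in the front row (None if absent)
- tape_measure: bystander: yellow tape measure 60 x 34 x 50 mm high in the front row; origin at its underside
- flange: bystander: dark steel ring 64 mm across, 12 mm high, beyond the middle; origin at its underside
Things that resemble listed ones, but are neither listed nor needed, are in the scene too. What is shaped like the nut1 but blue is not meant.

How it is judged:
By the outcome, as a careful person would: the job done as asked, in the order asked, and still so for the second after the job is handed in, with the robot touching nothing.
Of nut1, nut2, nut3, nut4 only 2 to 4 are there at a start; the rules pass over those that are not, and their reading is None.
At some moment in a run one of nut1, nut2, nut3, nut4 may be knocked a few centimetres aside while the robot is not near it.
Once in a run the grip may slacken for a moment while it holds something.
It also fails if it takes over 210 s, if anything falls off the work surface, if the arm or the gripper's body presses on something with over 40 N, if the wrist force passes 120 N, or if a joint passes its speed limit or range.

## Working session

There is one attempt and no reset: what is moved stays moved. The work goes in short steps, Python scripts to look and compute and a shell command to move; the robot and the scene stay as the last step left them, time stands still between calls to the robot, and variables do not carry over. Pictures are saved under pics/ and viewed, at most 14 in all, crops included, and the job is handed in when it is done.

```bash
mkdir -p pics; ls
cat > h.py <<'E'
import numpy as np, cv2, sys
from workcell import robot, viewer, sign_off
def im(name,save=None):
    d=viewer.get_image(name); d={k:(np.array(v) if k in('pixels','R','t') else v) for k,v in d.items()}
    if save: cv2.imwrite('pics/'+save,d['pixels'][:,:,::-1])
    return d
def ray(d,u,v):
    R=d['R'];c=-R.T@d['t'];r=R.T@np.array([(u-d['cx'])/d['fx'],(v-d['cy'])/d['fy'],1]);return c,r
def onz(d,u,v,z):
    c,r=ray(d,u,v);return c+r*(z-c[2])/r[2]
def two(d1,p1,d2,p2):
    c1,r1=ray(d1,*p1);c2,r2=ray(d2,*p2)
    A=np.stack([r1,-r2],1);s=np.linalg.lstsq(A,c2-c1,rcond=None)[0]
    a=c1+s[0]*r1;b=c2+s[1]*r2;return (a+b)/2,np.linalg.norm(a-b)
def proj(d,X):
    p=d['R']@np.array(X,float)+d['t'];return np.array([d['fx']*p[0]/p[2]+d['cx'],d['fy']*p[1]/p[2]+d['cy']])
E
python3 - <<'E'
from h import *
np.set_printoptions(precision=3,suppress=True)
s=robot.get_state();print(s)
for n in('side','top'):
    d=im(n,n+'0.png');np.savez(n+'0.npz',**d);print(n,d['fx'],d['R'],-d['R'].T@d['t'])
E
```

```text
pics
{'time': 0.0, 'joints': array([ 1.216,  0.309,  1.635, -0.   ,  1.2  , -0.07 ]), 'joint_velocities': array([ 0.002, -0.   , -0.001,  0.001, -0.001, -0.001]), 'effort': array([ -0.   , -41.527, -27.666,  -0.   ,   0.011,   0.   ]), 'ee_pos': array([175.34 , 599.049, 238.048]), 'orientation': array([[-0.96 ,  0.281, -0.001],
       [ 0.281,  0.96 , -0.002],
       [ 0.   , -0.002, -1.   ]]), 'wrist_force': array([ 0.337, -0.321,  0.105]), 'wrist_torque': array([ 0.001,  0.026, -0.017]), 'grasp_force': 0.0, 'width': 85.11959773215622}
side 437.6292686909851 [[-0.726 -0.687  0.011]
 [-0.496  0.513 -0.701]
 [ 0.477 -0.514 -0.713]] [163.437 418.234 682.235]
top 448.6779969609471 [[-0.026 -1.     0.008]
 [-0.996  0.025 -0.086]
 [ 0.085 -0.011 -0.996]] [477.04    5.849 952.106]
```

View pics/top0.png

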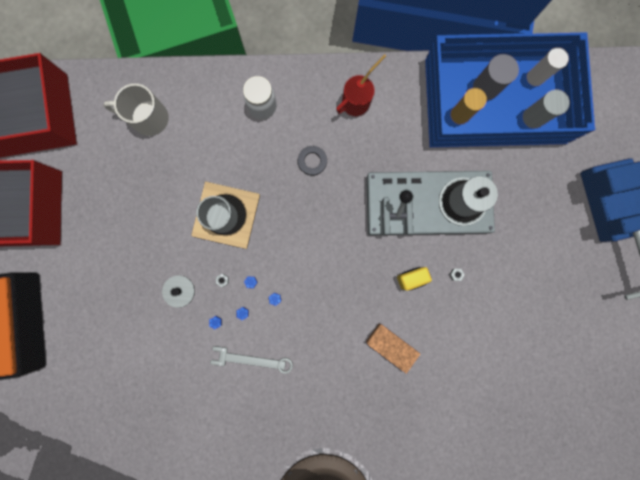

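View pics/side0.png

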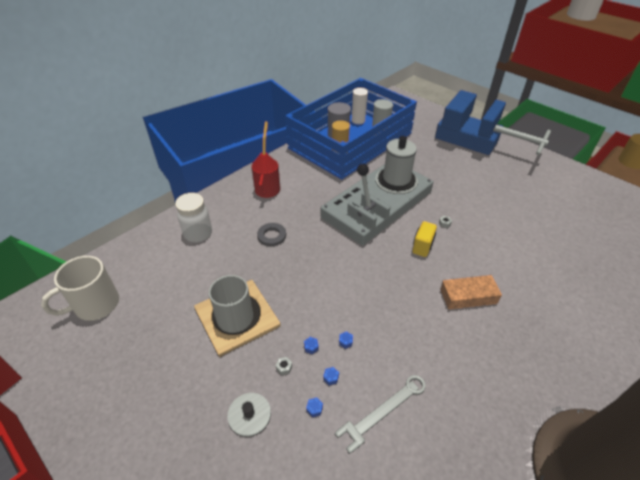

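Top view: lever ball (406,197), closed drum knob (482,192), open drum (220,214), cover knob (176,291), steel nuts at (222,281) and (458,274), tape at (415,279). The side view shows the same things: ball (363,170), knob (402,143), open drum (232,300), cover (249,413), nuts (284,365) and (446,221). I'll enlarge the crops to refine these.

Run:
```python
import numpy as np,cv2
T=np.load('top0.npz')['pixels'][:,:,::-1];S=np.load('side0.npz')['pixels'][:,:,::-1]
def c(I,u,v,w,h): return cv2.resize(I[v:v+h,u:u+w],(400,300),interpolation=cv2.INTER_CUBIC)
a=np.vstack([np.hstack([c(T,360,145,140,105),c(S,315,125,140,105)]),np.hstack([c(T,155,175,140,105),c(S,190,265,140,105)])])
cv2.imwrite('pics/crops0.png',a)
```

```text
(no output)
```

View pics/crops0.png

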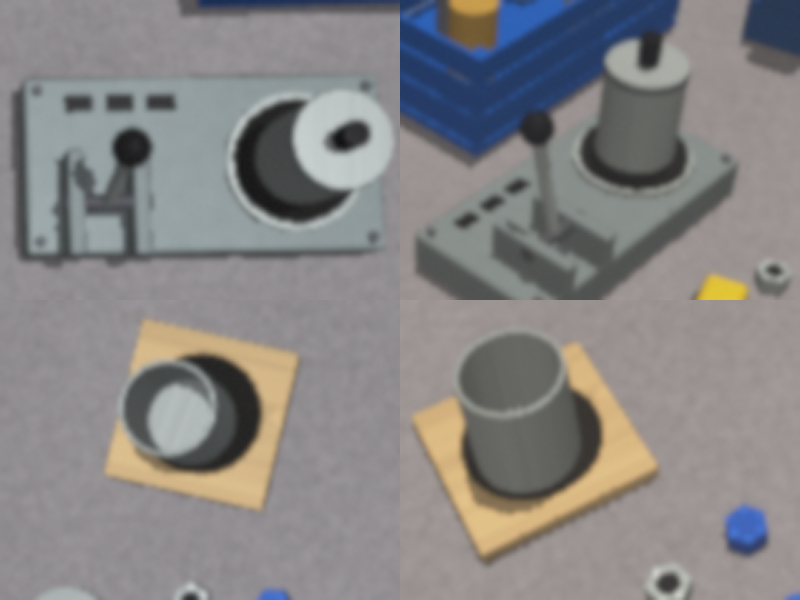

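Crops, converted to full-image pixels: ball (406.2,196.5) top and (363,169.5) side. Lid centre (480.1,194)/(401.1,147.4), plate ring (463.6,201)/(398.7,179.6), open rim (214.2,212.5)/(228.9,290.5), pad (225.7,214.5)/(237,314).

Run:
```python
from h import *
np.set_printoptions(precision=1,suppress=True)
T=dict(np.load('top0.npz'));S=dict(np.load('side0.npz'))
for n,a,b in [('ball',(406.2,196.5),(363,169.5)),('lid',(480.1,194),(401.1,147.4)),('plate',(463.6,201),(398.7,179.6)),('rim',(214.2,212.5),(228.9,290.5)),('pad',(225.7,214.3),(237.2,314.5))]:
    print(n,*two(T,a,S,b))
def comps(d,mask,amin,amax):
    n,l,s,c=cv2.connectedComponentsWithStats(mask.astype('uint8'))
    return [(c[i].round(1),s[i].tolist()) for i in range(1,n) if amin<s[i][4]<amax]
for nm,d in(('T',T),('S',S)):
    p=cv2.cvtColor(d['pixels'],cv2.COLOR_RGB2HSV);h,s,v=[p[:,:,i].astype(int) for i in range(3)]
    bri=(v>165)&(s<45)
    print(nm,'bright',[x for x in comps(d,bri,15,2500)])
    dk=(v<50)
    print(nm,'dark',[x for x in comps(d,dk,10,3000)])
    print(nm,'yel',comps(d,(h>20)&(h<35)&(s>150),50,3000))
# machine corners (top face z=35)
for u,v in[(23,78),(378,76),(385,250),(22,258)]:
    print('mc',onz(T,360+u/2.857,145+v/2.857,35))
for u,v in[(143,319),(299,353),(262,510),(105,473)]:
    print('sc',onz(T,155+u/2.857,175+(v-300)/2.857,13))
```

```text
ball [ 601.7 -166.2  144.1] 0.8523900479827915
lid [ 606.1 -307.4  127.5] 0.6230806668246835
plate [ 603.6 -308.5   37.9] 6.444192872745326
rim [588.3 194.9  91.9] 0.5131488026836214
pad [593.8 188.1   9.3] 1.6954113758911697
T bright [(array([557.6,  57.6]), [548, 49, 20, 19, 305]), (array([256.8,  88.9]), [243, 75, 29, 29, 648]), (array([135. , 105.6]), [104, 83, 50, 40, 523]), (array([555.3, 101.5]), [545, 91, 21, 22, 367]), (array([474.7, 195.3]), [439, 176, 59, 50, 998]), (array([373.4, 193.5]), [372, 187, 5, 12, 31]), (array([380.3, 193.9]), [378, 190, 6, 8, 25]), (array([374.7, 215. ]), [372, 202, 7, 30, 156]), (array([217.5, 216.3]), [208, 205, 22, 23, 362]), (array([395.4, 226. ]), [391, 222, 10, 9, 78]), (array([458.1, 274.1]), [452, 268, 13, 13, 84]), (array([221. , 279.9]), [216, 274, 11, 13, 61]), (array([177.9, 290.9]), [163, 276, 30, 31, 605]), (array([248., 360.]), [212, 348, 73, 25, 513]), (array([325.8, 450. ]), [323, 448, 6, 5, 19]), (array([347.7, 456.4]), [344, 454, 8, 6, 30])]
T dark [(array([454.1, 205. ]), [443, 182, 36, 39, 326]), (array([405.6, 196.5]), [400
[... 573 characters left out ...]
), (array([193.1, 218.3]), [183, 215, 20, 6, 36]), (array([ 72.4, 277.1]), [42, 255, 61, 46, 429]), (array([283.3, 363. ]), [276, 357, 16, 14, 96]), (array([378.3, 413.2]), [337, 375, 88, 76, 1047]), (array([248.9, 413.3]), [227, 392, 44, 43, 1185]), (array([528.6, 464.1]), [526, 462, 6, 5, 22])]
S dark [(array([402. , 142.3]), [400, 138, 5, 10, 42]), (array([362.3, 169.9]), [358, 166, 9, 9, 61]), (array([392., 185.]), [380, 176, 29, 14, 87])]
S yel [(array([424. , 238.1]), [414, 222, 22, 34, 494])]
mc [ 671.6 -112.    35. ]
mc [ 666.8 -370.9   35. ]
mc [ 539.7 -368.4   35. ]
mc [ 540.5 -106.6   35. ]
sc [664.5 231.   13. ]
sc [636.3 116.   13. ]
sc [520.8 144.7  13. ]
sc [550.9 259.3  13. ]
```

Run:
```python
from h import *
np.set_printoptions(precision=1,suppress=True)
T=dict(np.load('top0.npz'));S=dict(np.load('side0.npz'))
print('plate T',onz(T,463.6,201,45),'S',onz(S,398.7,179.6,45))
print('lid T',onz(T,480.1,194,129),'S',onz(S,401.1,147.4,129))
print('rim T',onz(T,214.2,212.5,95),'S',onz(S,228.9,290.5,95))
print('pad T',onz(T,225.7,214.3,15),'S',onz(S,237.2,314.5,15))
print('knob tip',two(T,(176,291.3),S,(248.5,405)))
print('disc',onz(T,177.5,291,9),onz(S,248.9,413.8,9),two(T,(177.5,291),S,(248.9,413.8)))
print('nutA',onz(T,221.5,280.3,14),onz(S,283.7,364,14),two(T,(221.5,280.3),S,(283.7,364)))
print('nutB',onz(T,458.1,274.1,14),onz(S,446,220.5,14),two(T,(458.1,274.1),S,(446,220.5)))
print('lever base T',onz(T,360+118/2.857,145+197/2.857,57),'flange',onz(T,312,160,6),'tape',onz(T,414.2,278.4,50),'yaw cube')
def c(I,u,v,w,h): return cv2.resize(I[v:v+h,u:u+w],(400,300),interpolation=cv2.INTER_CUBIC)
t=T['pixels'][:,:,::-1];s=S['pixels'][:,:,::-1]
a=np.vstack([np.hstack([c(t,440,255,40,30),c(s,426,205,40,30)]),np.hstack([c(t,202,265,40,30),c(s,215,380,80,60)])])
cv2.imwrite('pics/crops1.png',a)
```

```text
plate T [ 605.2 -304.2   45. ] S [ 596.3 -302.6   45. ]
lid T [ 605.7 -307.   129. ] S [ 605.2 -305.2  129. ]
rim T [587.7 194.1  95. ] S [586.3 196.2  95. ]
pad T [593.7 187.6  15. ] S [589.4 189.5  15. ]
knob tip (array([437. , 286.4,  32. ]), np.float64(0.4988732251095915))
disc [436.3 290.1   9. ] [435.7 290.4   9. ] (array([436.2, 290.3,   8.1]), np.float64(0.3140170915179414))
nutA [456.2 197.6  14. ] [456.4 197.7  14. ] (array([456.3, 197.7,  14.1]), np.float64(0.27870089179063556))
nutB [ 456.1 -295.    14. ] [ 452.2 -292.2   14. ] (array([ 455.2, -297.3,    8.7]), np.float64(1.7838059124395835))
lever base T [ 580.3 -173.1   57. ] flange [707.4   3.6   6. ] tape [ 450.6 -194.9   50. ] yaw cube
```

View pics/crops1.png

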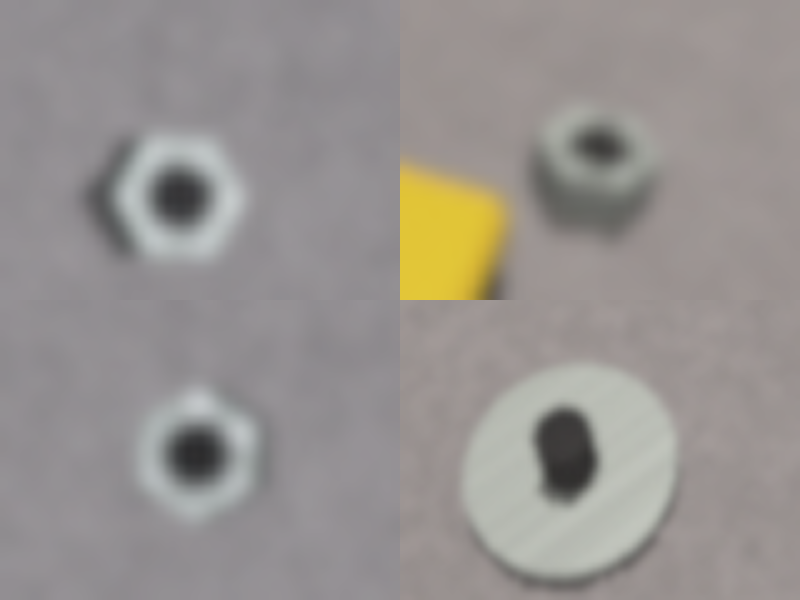

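Crops: nut B has its corners left and right, so its flats face ±x. Nut A has its corners up and down, so its flats face ±y. The cover lies plug down. I'm starting with the lever.

```bash
python3 -m inch '[[[0,0,0,0,0,-5.44,60],[0,0,0,0,0,-5.44,60],[0,0,0,0,0,-5.44,60],[-14.7,-26.4,0,0,0,0,60],[-14.7,-26.4,0,0,0,0,60],[-14.7,-26.4,0,0,0,0,60],[-14.7,-26.4,0,0,0,0,60],[-14.7,-26.4,0,0,0,0,60]]]'
for i in 1; do
python3 -m inch '[[[-14.7,-26.4,0,0,0,0,60],[-14.7,-26.4,0,0,0,0,60],[-14.7,-26.4,0,0,0,0,60],[-14.7,-26.4,0,0,0,0,60],[-14.7,-26.4,0,0,0,0,60],[-14.7,-26.4,0,0,0,0,60],[-14.7,-26.4,0,0,0,0,60],[-14.7,-26.4,0,0,0,0,60]]]'
python3 -m inch '[[[-14.7,-26.4,0,0,0,0,60],[-14.7,-26.4,0,0,0,0,60],[-14.7,-26.4,0,0,0,0,60],[-14.7,-26.4,0,0,0,0,60],[-14.7,-26.4,0,0,0,0,60],[-14.7,-26.4,0,0,0,0,60],[-14.7,-26.4,0,0,0,0,60],[-14.7,-26.4,0,0,0,0,60]]]'
python3 -m inch '[[[-14.7,-26.4,0,0,0,0,60],[-14.7,-26.4,0,0,0,0,60],[-14.7,-26.4,0,0,0,0,60],[-14.7,-26.4,0,0,0,0,60],[-14.7,-26.4,0,0,0,0,60],[-14.7,-26.4,0,0,0,0,60],[-14.7,-26.4,0,0,0,0,60],[-14.7,-26.4,0,0,0,0,60]]]'
done; python3 -c "
from h import *
s=robot.get_state();print(s['orientation'],s['joints'])"
```

```text
time: 0.77
ee_pos: [249.3, 466.2, 238.6]
orientation: [[-1.0, -0.001, -0.001], [-0.001, 1.0, -0.001], [0.001, -0.001, -1.0]]
wrist_force: [-0.5, 0.3, -0.9]
width: 60.2
grasp_force: 0.0
time: 1.43
ee_pos: [366.9, 255.1, 238.9]
orientation: [[-1.0, -0.0, -0.0], [-0.0, 1.0, -0.0], [0.0, -0.0, -1.0]]
wrist_force: [1.7, 0.4, -0.0]
width: 59.9
grasp_force: 0.0
time: 2.1
ee_pos: [484.5, 44.0, 238.9]
orientation: [[-1.0, 0.0, -0.001], [0.0, 1.0, 0.0], [0.001, 0.0, -1.0]]
wrist_force: [0.7, -0.2, -1.0]
width: 60.3
grasp_force: 0.0
time: 2.77
ee_pos: [602.0, -167.0, 238.5]
orientation: [[-1.0, 0.0, -0.001], [0.0, 1.0, 0.001], [0.001, 0.001, -1.0]]
wrist_force: [0.6, 0.2, -0.7]
width: 60.3
grasp_force: 0.0
[[-9.99999186e-01  1.98790903e-04 -1.26030586e-03]
 [ 1.98077784e-04  9.99999820e-01  5.65930107e-04]
 [ 1.26041813e-03  5.65680008e-04 -9.99999046e-01]] [-3.40349373e-01  3.09129944e-01  1.63404596e+00  1.20987958e-04
  1.19979369e+00 -1.91099121e+00]
```

```bash
python3 -m inch '[[[0,0,20,0,0,0,60],[0,0,20,0,0,0,60],[0,0,20,0,0,0,60],[0,0,20,0,0,0,60],[0,0,15,0,0,0,60],[0,0,10.5,0,0,0,60],[0,0,0,0,0,0,60],[0,0,0,0,0,0,20]]]'
python3 -m inch '[[[0,0,0,0,0,0,20],[0,0,0,0,0,0,20],[0,0,0,0,0,0,20],[0,0,0,0,0,0,20],[0,0,0,0,0,0,20],[0,0,0,0,0,0,20],[0,0,0,0,0,0,20],[0,0,0,0,0,0,20]]]'
```

```text
time: 3.43
ee_pos: [601.5, -165.6, 133.1]
orientation: [[-1.0, -0.0, -0.002], [-0.0, 1.0, 0.001], [0.002, 0.001, -1.0]]
wrist_force: [-0.3, -0.3, 0.1]
width: 49.5
grasp_force: 0.0
time: 4.1
ee_pos: [603.2, -164.9, 135.6]
orientation: [[-1.0, 0.0, 0.003], [0.0, 1.0, 0.001], [-0.003, 0.001, -1.0]]
wrist_force: [-0.8, 5.7, 6.9]
width: 22.7
grasp_force: 58.8
```

```bash
python3 -m inch '[[[9.9,0,-2.2,0,0,0,20],[10,0,-1.2,0,0,0,20],[10.1,0,0,0,0,0,20],[10,0,1.2,0,0,0,20],[9.9,0,2.3,0,0,0,20],[9.5,0,3.3,0,0,0,20],[9.1,0,4.4,0,0,0,20],[8.6,0,5.5,0,0,0,20]]]'
python3 -m inch '[[[1.5,0,1,0,0,0,20],[1.5,0,1,0,0,0,20],[0,0,0,0,0,0,20],[0,0,0,0,0,0,20],[0,0,0,0,0,0,20],[0,0,0,0,0,0,20],[0,0,0,0,0,0,20],[0,0,0,0,0,0,20]]]'
python3 - <<'E'
from h import *
im('top','top1.png')
E
```

```text
time: 4.77
ee_pos: [523.7, -166.3, 119.9]
orientation: [[-1.0, 0.0, -0.0], [0.0, 1.0, -0.001], [0.0, -0.001, -1.0]]
wrist_force: [-0.7, -0.6, -0.7]
width: 19.7
grasp_force: 0.0
time: 5.43
ee_pos: [522.2, -165.8, 118.6]
orientation: [[-1.0, -0.0, 0.0], [-0.0, 1.0, -0.0], [-0.0, -0.0, -1.0]]
wrist_force: [-1.3, 0.4, 0.1]
width: 19.9
grasp_force: 0.0
```

View pics/top1.png

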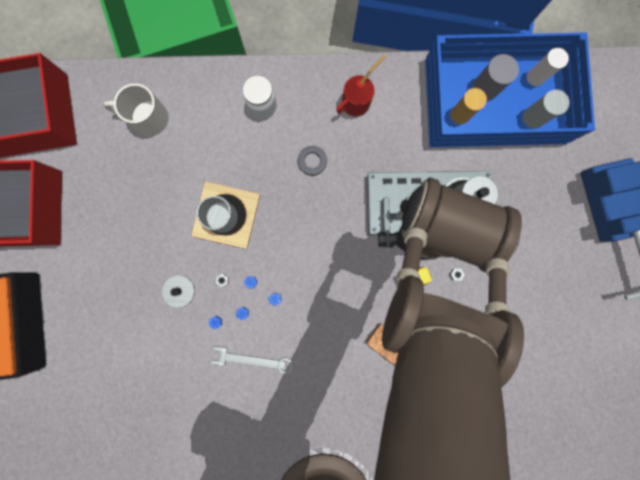

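The arm hides the lever in the top view and the fingers are empty, so the ball slipped out. I'm checking the side view.

Run:
```python
from h import *
d=im('side');np.savez('side1.npz',**d)
cv2.imwrite('pics/side1.png',cv2.resize(d['pixels'][110:290,270:480,::-1],None,fx=3,fy=3,interpolation=2))
```

```text
(no output)
```

View pics/side1.png

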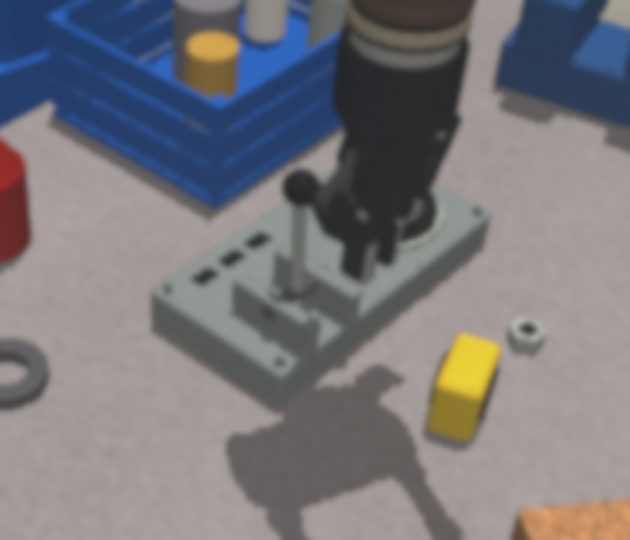

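```bash
python3 - <<'E'
from h import *
d=dict(np.load('side1.npz'));c,r=ray(d,370.3,172.3)
P=c+r*(-165.5-c[1])/r[1];print(P,np.hypot(P[0]-576.5,P[2]-57),np.arctan2(P[0]-576.5,P[2]-57)+.6)
E
python3 -m inch '[[[0,0,-30,0,0,0,40],[0,0,-30,0,0,0,10],[-20,0,0,0,0,0,0],[-30,0,0,0,0,0,0],[-30,0,0,0,0,0,0],[-30,0,0,0,0,0,0],[0,0,0,0,0,0,0],[0,0,0,0,0,0,0]]]'
```

```text
[ 581.76712123 -165.5         147.85385067] 91.00639949142263 0.6579087430024045
time: 6.2
ee_pos: [632.8, -165.6, 178.0]
orientation: [[-1.0, -0.001, -0.0], [-0.001, 1.0, 0.0], [0.0, 0.0, -1.0]]
wrist_force: [-0.5, 0.0, -0.7]
width: 0.4
grasp_force: 0.0
```

```bash
python3 -m inch '[[[0,0,25,0,0,0,0],[0,0,23,0,0,0,0],[10,0,0,0,0,0,0],[12,0,0,0,0,0,0],[12,0,0,0,0,0,0],[12,0,1,0,0,0,0],[12,0,2,0,0,0,0],[0,0,0,0,0,0,0]]]'
python3 -m inch '[[[8,0,1.5,0,0,0,0],[8,0,1.5,0,0,0,0],[6,0,1,0,0,0,0],[4,0,0,0,0,0,0],[2,0,0,0,0,0,0],[0,0,0,0,0,0,0],[0,0,0,0,0,0,0],[0,0,0,0,0,0,0]]]'
```

```text
time: 6.87
ee_pos: [570.9, -165.4, 128.1]
orientation: [[-1.0, 0.001, -0.002], [0.001, 1.0, 0.001], [0.002, 0.001, -1.0]]
wrist_force: [-0.1, 0.2, -0.3]
width: -0.0
grasp_force: 0.0
time: 7.53
ee_pos: [550.1, -166.8, 125.4]
orientation: [[-1.0, 0.001, 0.01], [0.001, 1.0, -0.002], [-0.01, -0.002, -1.0]]
wrist_force: [8.6, -0.5, 0.1]
width: 0.3
grasp_force: 4.3
```

```bash
python3 -m inch '[[[4,0,0,0,0,0,0],[4,0,0,0,0,0,0],[0,0,0,0,0,0,0],[0,0,0,0,0,0,0],[0,0,0,0,0,0,0],[0,0,0,0,0,0,0],[0,0,0,0,0,0,0],[0,0,0,0,0,0,0]]]'
python3 -m inch '[[[-20,0,0,0,0,0,0],[-20,0,-10,0,0,0,0],[-20,0,-30,0,0,0,0],[-20,0,-30,0,0,0,0],[-20,20,0,0,0,0,0],[0,30,0,0,0,0,0],[0,40,0,0,0,0,0],[0,40,0,0,0,0,60]]]'
python3 - <<'E'
from h import *
d=im('side');p=d['pixels']
cv2.imwrite('pics/side2.png',cv2.resize(p[110:290,270:480,::-1],None,fx=2,fy=2,interpolation=2))
print(proj(d,[525.7,-165.5,131.3]))
E
```

```text
time: 8.2
ee_pos: [549.5, -167.5, 126.5]
orientation: [[-1.0, 0.002, 0.028], [0.002, 1.0, -0.005], [-0.028, -0.005, -1.0]]
wrist_force: [22.8, 0.7, -11.3]
width: -0.1
grasp_force: 11.8
time: 8.87
ee_pos: [636.6, -35.5, 192.9]
orientation: [[-1.0, 0.002, -0.003], [0.002, 1.0, -0.0], [0.003, -0.0, -1.0]]
wrist_force: [0.4, 0.0, -0.4]
width: 11.1
grasp_force: 0.0
[391.58040148 191.08322476]
```

View pics/side2.png

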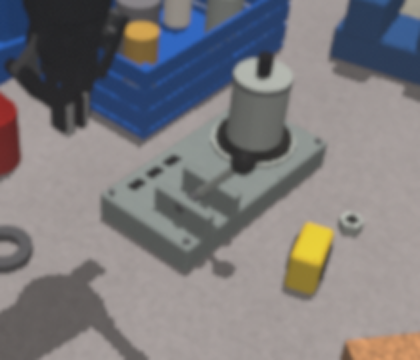

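The ball sits at (391,190); for the stop I predicted (391.6,191.1), so the machine is stopped. Next is the open drum, which goes to a free bench spot at about (590,30).

```bash
python3 -m inch '[[[7.1,33,0,0,0,0,85],[7.1,33,0,0,0,0,85],[7.1,33,0,0,0,0,85],[7.1,33,0,0,0,0,85],[7.1,33,0,0,0,0,85],[7.1,33,0,0,0,0,85],[7,32.5,0,0,0,0,85],[0,0,0,0,0,0,85]]]'
python3 -m inch '[[[0,0,20,0,0,0,85],[0,0,20,0,0,0,85],[0,0,20,0,0,0,85],[0,0,20,0,0,0,85],[0,0,20,0,0,0,85],[0,0,20,0,0,0,85],[0,0,11,0,0,0,85],[0,0,0,0,0,0,85]]]'
python3 -m inch '[[[0,0,0,0,0,0,55],[0,0,0,0,0,0,55],[0,0,0,0,0,0,55],[0,0,0,0,0,0,55],[0,0,0,0,0,0,55],[0,0,0,0,0,0,55],[0,0,0,0,0,0,55],[0,0,0,0,0,0,55]]]'
```

```text
time: 9.58
ee_pos: [585.4, 199.5, 192.9]
orientation: [[-1.0, -0.005, -0.004], [-0.005, 1.0, 0.002], [0.004, 0.002, -1.0]]
wrist_force: [-0.2, 0.3, -0.4]
width: 85.2
grasp_force: 0.0
time: 10.25
ee_pos: [584.9, 193.0, 58.9]
orientation: [[-1.0, 0.0, -0.008], [0.0, 1.0, -0.003], [0.008, -0.003, -1.0]]
wrist_force: [-0.1, -0.3, -1.5]
width: 85.0
grasp_force: 0.0
time: 10.92
ee_pos: [589.4, 194.9, 63.9]
orientation: [[-1.0, -0.0, 0.002], [-0.0, 1.0, 0.0], [-0.002, 0.0, -1.0]]
wrist_force: [-0.5, -1.3, 5.5]
width: 64.1
grasp_force: 66.8
```

```bash
python3 -m inch '[[[0,0,-8,0,0,0,55],[0,0,-12,0,0,0,55],[0,0,-10,0,0,0,55],[0,-15,0,0,0,0,55],[0,-20,0,0,0,0,55],[0,-20,0,0,0,0,55],[0,-20,0,0,0,0,55],[0,-20,0,0,0,0,55]]]'
python3 -m inch '[[[0,-20,0,0,0,0,55],[0,-20,0,0,0,0,55],[0,-20,0,0,0,0,55],[0,-10,0,0,0,0,55],[0,0,14,0,0,0,55],[0,0,14,0,0,0,55],[0,0,10,0,0,0,55],[0,0,3,0,0,0,55]]]'
```

```text
time: 11.58
ee_pos: [587.8, 98.2, 92.6]
orientation: [[-1.0, -0.0, -0.0], [-0.0, 1.0, -0.0], [0.0, -0.0, -1.0]]
wrist_force: [0.1, 1.0, -2.2]
width: 64.2
grasp_force: 66.5
time: 12.25
ee_pos: [586.3, 29.6, 49.5]
orientation: [[-1.0, 0.0, -0.004], [0.0, 1.0, 0.0], [0.004, 0.0, -1.0]]
wrist_force: [0.5, -0.2, -2.0]
width: 63.9
grasp_force: 66.5
```

```bash
python3 -m inch '[[[0,0,1.5,0,0,0,55],[0,0,0,0,0,0,70],[0,0,0,0,0,0,85],[0,0,0,0,0,0,85],[0,0,-25,0,0,0,85],[0,0,-35,0,0,0,85],[0,0,-40,0,0,0,85],[0,0,-40,0,0,0,85]]]'
python3 -m inch '[[[-1.5,-28,-5,0,0,0,85],[-1.5,-28,-5,0,0,0,85],[-1.5,-28,0,0,0,0,85],[-1.5,-28,0,0,0,0,85],[-1.5,-28,0,0,0,0,85],[-1.5,-28,0,0,0,0,85],[-1.5,-28,0,0,0,0,85],[-1.5,-28,0,0,0,0,85]]]'
python3 -m inch '[[[-1.5,-28,0,0,0,0,85],[-1.5,-28,0,0,0,0,85],[-1.5,-28,0,0,0,0,85],[-1.5,-28,0,0,0,0,85],[0,0,0,0,0,0,85],[0,0,0,0,0,0,85],[0,0,0,0,0,0,85],[0,0,0,0,0,0,85]]]'
python3 - <<'E'
from h import *
d=im('side');np.savez('side3.npz',**d);cv2.imwrite('pics/side3.png',d['pixels'][:,:,::-1])
d=im('top');np.savez('top3.npz',**d)
E
```

```text
time: 12.92
ee_pos: [588.0, 29.9, 191.8]
orientation: [[-1.0, -0.0, -0.0], [-0.0, 1.0, 0.0], [0.0, 0.0, -1.0]]
wrist_force: [0.9, 0.3, -0.3]
width: 84.7
grasp_force: 0.0
time: 13.58
ee_pos: [600.8, -195.7, 201.2]
orientation: [[-1.0, -0.0, 0.002], [-0.0, 1.0, -0.001], [-0.002, -0.001, -1.0]]
wrist_force: [0.6, -0.6, 1.2]
width: 85.0
grasp_force: 0.0
time: 14.25
ee_pos: [606.4, -305.1, 200.3]
orientation: [[-1.0, -0.001, 0.0], [-0.001, 1.0, 0.0], [-0.0, 0.0, -1.0]]
wrist_force: [-0.8, 0.4, -0.6]
width: 85.0
grasp_force: 0.0
```

View pics/side3.png

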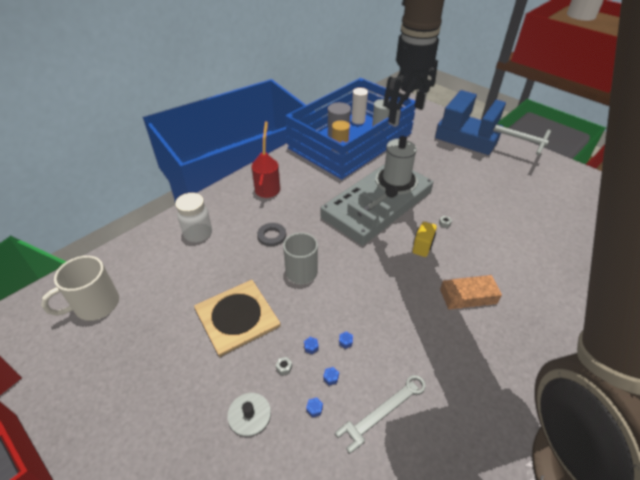

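Side view: the open drum stands on the bench at (301,260), the pad is clear at (237,314), and the gripper is over the closed drum.

```bash
python3 - <<'E'
from h import *
np.set_printoptions(precision=1,suppress=True)
T=dict(np.load('top3.npz'));S=dict(np.load('side3.npz'));P=[]
for d,(u,v) in((T,(226,214)),(S,(237,314))):
    g=d['pixels'].max(2);m=(g<75).astype('uint8');n,l=cv2.connectedComponents(m)
    c=max(cv2.findContours((l==l[v,u]).astype('uint8'),0,1)[0],key=len);e=cv2.fitEllipse(c);print(e);P.append(e[0]);print(onz(d,*e[0],15))
print(two(T,P[0],S,P[1]))
E
python3 -m inch '[[[0,0,20,0,0,0,85],[0,0,20,0,0,0,85],[0,0,20,0,0,0,85],[0,0,20,0,0,0,85],[0,0,15,0,0,0,85],[0,0,7,0,0,0,85],[0,0,0,0,0,0,85],[0,0,0,0,0,0,55]]]'
python3 -m inch '[[[0,0,0,0,0,0,55],[0,0,0,0,0,0,55],[0,0,0,0,0,0,55],[0,0,0,0,0,0,55],[0,0,0,0,0,0,55],[0,0,0,0,0,0,55],[0,0,0,0,0,0,55],[0,0,0,0,0,0,55]]]'
```

```text
((224.7828826904297, 214.2447052001953), (38.48833465576172, 39.28425979614258), 74.97850799560547)
[593.8 189.5  15. ]
((235.68336486816406, 313.8469543457031), (36.412559509277344, 46.391109466552734), 72.9013671875)
[592.5 190.5  15. ]
(array([594. , 189.8,  12.8]), np.float64(0.22501576272632445))
time: 15.02
ee_pos: [606.5, -306.0, 98.1]
orientation: [[-1.0, -0.001, 0.0], [-0.001, 1.0, -0.0], [-0.0, -0.0, -1.0]]
wrist_force: [0.1, 0.1, -0.0]
width: 75.2
grasp_force: 0.0
time: 15.68
ee_pos: [607.5, -306.9, 99.8]
orientation: [[-1.0, -0.0, 0.003], [-0.0, 1.0, -0.002], [-0.003, -0.002, -1.0]]
wrist_force: [-0.2, 0.4, 5.9]
width: 64.8
grasp_force: 67.3
```

```bash
python3 -m inch '[[[0,0,-10,0,0,0,55],[0,0,-12,0,0,0,55],[0,0,-14,0,0,0,55],[-19,0,0,0,0,0,55],[-20,0,0,0,0,0,55],[-19,0,0,0,0,0,55],[0,15,0,0,0,0,55],[0,25,0,0,0,0,55]]]'
python3 -m inch '[[[0,25,0,0,0,0,55],[0,25,0,0,0,0,55],[0,25,0,0,0,0,55],[0,25,0,0,0,0,55],[0,25,0,0,0,0,55],[0,25,0,0,0,0,55],[0,25,0,0,0,0,55],[0,25,0,0,0,0,55]]]'
python3 -m inch '[[[0,25,0,0,0,0,55],[0,25,0,0,0,0,55],[0,25,0,0,0,0,55],[0,25,0,0,0,0,55],[0,25,0,0,0,0,55],[0,25,0,0,0,0,55],[17,25,0,0,0,0,55],[17,25,0,0,0,0,55]]]'
python3 -m inch '[[[17,20,0,0,0,0,55],[17,18,0,0,0,0,55],[0,10,0,0,0,0,55],[0,0,0,0,0,0,55],[0,0,0,0,0,0,55],[0,0,0,0,0,0,55],[0,0,0,0,0,0,55],[0,0,0,0,0,0,55]]]'
python3 - <<'E'
from h import *
d=im('side');np.savez('side4.npz',**d);d=im('top');np.savez('top4.npz',**d)
E
```

```text
time: 16.35
ee_pos: [665.0, -268.4, 134.8]
orientation: [[-1.0, 0.002, 0.001], [0.002, 1.0, -0.002], [-0.001, -0.002, -1.0]]
wrist_force: [0.5, 0.2, -4.0]
width: 65.0
grasp_force: 67.8
time: 17.02
ee_pos: [663.4, -64.8, 134.6]
orientation: [[-1.0, -0.0, -0.001], [-0.0, 1.0, 0.0], [0.001, 0.0, -1.0]]
wrist_force: [0.4, 0.4, -3.4]
width: 65.0
grasp_force: 67.8
time: 17.68
ee_pos: [630.0, 135.0, 134.8]
orientation: [[-1.0, 0.0, 0.001], [0.0, 1.0, 0.0], [-0.001, 0.0, -1.0]]
wrist_force: [-0.5, -0.4, -3.3]
width: 64.5
grasp_force: 67.9
time: 18.35
ee_pos: [596.9, 180.6, 134.0]
orientation: [[-1.0, 0.001, 0.0], [0.001, 1.0, -0.0], [-0.0, -0.0, -1.0]]
wrist_force: [0.4, 0.5, -2.2]
width: 64.6
grasp_force: 68.0
```

```bash
python3 -m inch '[[[2.4,9.2,0,0,0,0,55],[0,0,15,0,0,0,55],[0,0,15,0,0,0,55],[0,0,15,0,0,0,55],[0,0,10,0,0,0,55],[0,0,6,0,0,0,55],[0,0,1.5,0,0,0,55],[0,0,0,0,0,0,55]]]'
python3 -m inch '[[[0,0,1.5,0,0,0,55],[0,0,0.5,0,0,0,55],[0,0,0,0,0,0,55],[0,0,0,0,0,0,55],[0,0,0,0,0,0,55],[0,0,0,0,0,0,55],[0,0,0,0,0,0,55],[0,0,0,0,0,0,55]]]'
python3 - <<'E'
from h import *
np.set_printoptions(precision=1,suppress=True)
d=im('side');cv2.imwrite('pics/side5.png',cv2.resize(d['pixels'][200:350,150:350,::-1],None,fx=3,fy=3,interpolation=2))
E
```

```text
time: 19.12
ee_pos: [593.7, 191.1, 71.1]
orientation: [[-1.0, -0.0, -0.001], [-0.0, 1.0, -0.0], [0.001, -0.0, -1.0]]
wrist_force: [0.4, 0.5, -2.9]
width: 64.6
grasp_force: 68.1
time: 19.78
ee_pos: [594.0, 191.0, 69.8]
orientation: [[-1.0, -0.0, 0.0], [-0.0, 1.0, 0.0], [-0.0, 0.0, -1.0]]
wrist_force: [0.2, 1.2, -1.4]
width: 64.7
grasp_force: 68.1
```

View pics/side5.png

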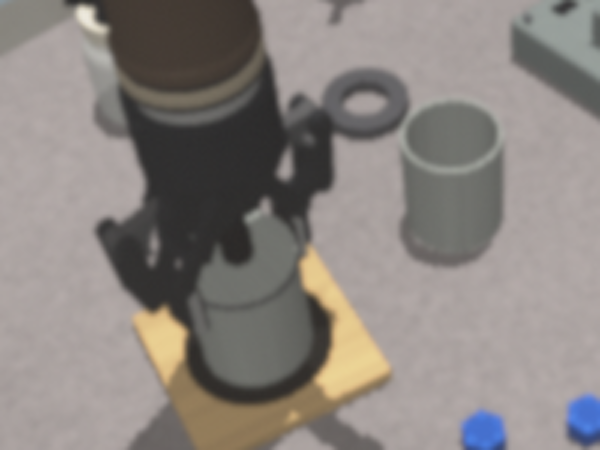

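The closed drum stands upright in the middle of the pad; the open drum's rim centre is at about (300.7,245.2). I'm releasing and moving to the open drum.

```bash
python3 - <<'E'
from h import *
np.set_printoptions(precision=1,suppress=True)
S=dict(np.load('side3.npz'));T=dict(np.load('top3.npz'));print(onz(S,300.7,245.2,80))
print('pred top px',proj(T,onz(S,300.7,245.2,80)))
E
python3 -m inch '[[[0,0,0,0,0,0,70],[0,0,0,0,0,0,85],[0,0,0,0,0,0,85],[0,0,0,0,0,0,85],[0,0,-20,0,0,0,85],[0,0,-35,0,0,0,85],[0,0,-40,0,0,0,85],[0,0,-40,0,0,0,85]]]'
python3 -m inch '[[[1,-23,0,0,0,0,85],[1,-23,0,0,0,0,85],[1,-23,0,0,0,0,85],[1,-23,0,0,0,0,85],[1,-23,0,0,0,0,85],[1,-23,0,0,0,0,85],[1,-23,0,0,0,0,85],[0,0,0,0,0,0,85]]]'
python3 - <<'E'
from h import *
np.set_printoptions(precision=1,suppress=True)
S=im('side');T=im('top')
a=np.vstack([cv2.resize(x,(600,300),interpolation=2) for x in(T['pixels'][180:250,180:320,::-1],S['pixels'][220:350,150:410,::-1])]);cv2.imwrite('pics/c6.png',a)
E
```

```text
[585.2  29.5  80. ]
pred top px [300.2 212.6]
time: 20.5
ee_pos: [593.0, 190.7, 205.1]
orientation: [[-1.0, -0.0, -0.002], [0.0, 1.0, -0.001], [0.002, -0.001, -1.0]]
wrist_force: [1.1, 0.1, 0.8]
width: 85.0
grasp_force: 0.0
time: 21.17
ee_pos: [586.8, 26.2, 204.7]
orientation: [[-1.0, 0.003, 0.0], [0.003, 1.0, -0.002], [-0.0, -0.002, -1.0]]
wrist_force: [-0.0, 0.6, 0.1]
width: 84.9
grasp_force: 0.0
```

View pics/c6.png

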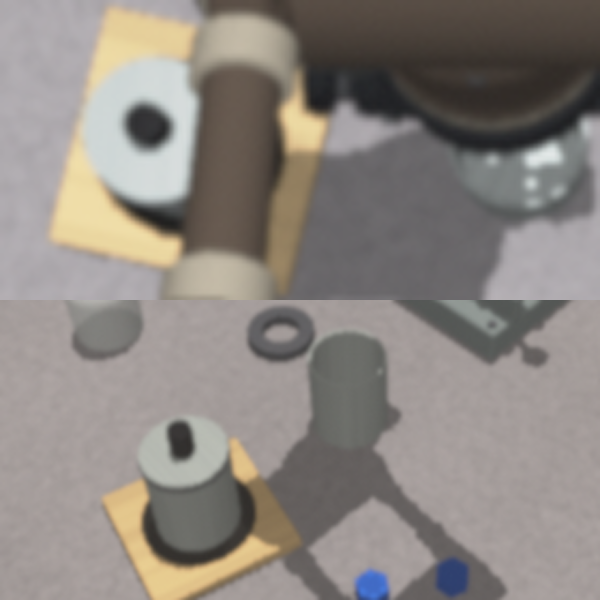

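```bash
python3 - <<'E'
from h import *
np.set_printoptions(precision=1,suppress=True)
S=dict(np.load('side3.npz'));T=dict(np.load('top3.npz'));print(onz(S,229.7,285.9,99),onz(T,216.6,210.8,99))
E
python3 -m inch '[[[0.5,3.3,20,0,0,0,85],[0,0,25,0,0,0,85],[0,0,25,0,0,0,85],[0,0,25,0,0,0,85],[0,0,25,0,0,0,85],[0,0,20,0,0,0,85],[0,0,15,0,0,0,85],[0,0,0,0,0,0,85]]]'
python3 -m inch '[[[0,0,0,0,0,0,55],[0,0,0,0,0,0,55],[0,0,0,0,0,0,55],[0,0,0,0,0,0,55],[0,0,0,0,0,0,55],[0,0,0,0,0,0,55],[0,0,0,0,0,0,55],[0,0,0,0,0,0,55]]]'
```

```text
[590.2 190.8  99. ] [590.4 188.6  99. ]
time: 21.93
ee_pos: [583.1, 34.7, 45.7]
orientation: [[-1.0, -0.001, -0.007], [-0.001, 1.0, 0.001], [0.007, 0.001, -1.0]]
wrist_force: [-0.8, 0.6, 0.3]
width: 85.0
grasp_force: 0.0
time: 22.6
ee_pos: [587.6, 33.5, 50.9]
orientation: [[-1.0, 0.0, 0.003], [0.0, 1.0, 0.0], [-0.003, 0.0, -1.0]]
wrist_force: [-0.5, 1.8, 5.8]
width: 63.8
grasp_force: 66.8
```

Run:
```python
from h import *
np.set_printoptions(precision=1,suppress=True)
S=im('side');T=im('top');P=[]
for nm,d in(('top',T),('side',S)):
    u,v=proj(d,[605,-305,45]).astype(int)
    g=d['pixels'].max(2);m=(g<70).astype('uint8');n,l=cv2.connectedComponents(m)
    mm=(l==l[v,u]).astype('uint8');mm=cv2.morphologyEx(mm,cv2.MORPH_OPEN,np.ones((7,7)))
    c=max(cv2.findContours(mm,0,1)[0],key=len);h=cv2.convexHull(c);e=cv2.fitEllipse(h);print((u,v),e,cv2.boundingRect(c));P.append(e[0]);print(onz(d,*e[0],45))
    cv2.imwrite('pics/pl_%s.png'%nm,cv2.resize(d['pixels'][v-40:v+40,u-50:u+50,::-1],None,fx=4,fy=4,interpolation=2))
print(two(T,P[0],S,P[1]))
a=np.hstack([cv2.imread('pics/pl_top.png'),cv2.imread('pics/pl_side.png')]);cv2.imwrite('pics/pl.png',a)
```

```text
(np.int64(463), np.int64(201)) ((463.38037109375, 200.82977294921875), (39.99040222167969, 41.15081787109375), 100.21703338623047) (443, 181, 41, 40)
[ 605.5 -303.8   45. ]
(np.int64(396), np.int64(177)) ((395.43646240234375, 181.01260375976562), (29.107742309570312, 35.184669494628906), 88.81412506103516) (380, 168, 34, 28)
[ 598.6 -292.9   45. ]
(array([ 607.7, -308.3,   31.4]), np.float64(0.48864897307342103))
```

View pics/pl.png

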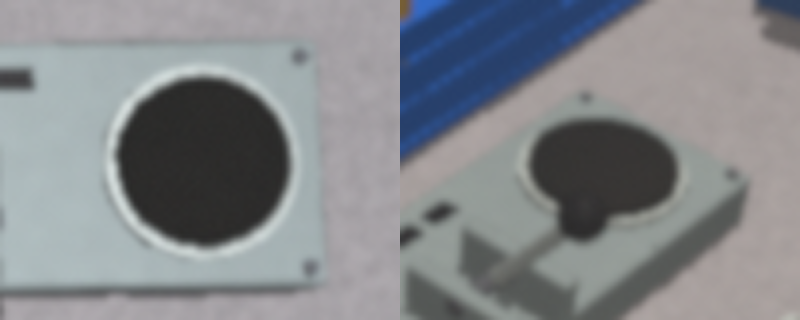

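The plate is bare and its centre is at about (605,-304.5); the side crop agrees, at (396.9,178.4).

```bash
python3 -m inch '[[[0,0,-10,0,0,0,55],[0,0,-20,0,0,0,55],[0,0,-25,0,0,0,55],[0,0,-25,0,0,0,55],[-13,-8,0,0,0,0,55],[-13,-15,0,0,0,0,55],[-13,-25,0,0,0,0,55],[-13,-25,0,0,0,0,55]]]'
python3 -m inch '[[[0,-25,0,0,0,0,55],[0,-25,0,0,0,0,55],[0,-25,0,0,0,0,55],[0,-25,0,0,0,0,55],[0,-25,0,0,0,0,55],[0,-25,0,0,0,0,55],[0,-25,0,0,0,0,55],[8,-25,0,0,0,0,55]]]'
python3 -m inch '[[[8,-25,0,0,0,0,55],[8,-20,0,0,0,0,55],[8,-15,0,0,0,0,55],[0,-5,0,0,0,0,55],[0,0,0,0,0,0,55],[0,0,0,0,0,0,55],[0,0,0,0,0,0,55],[0,0,0,0,0,0,55]]]'
```

```text
time: 23.37
ee_pos: [637.8, -40.0, 129.3]
orientation: [[-1.0, -0.002, -0.002], [-0.002, 1.0, -0.0], [0.002, -0.0, -1.0]]
wrist_force: [-0.3, 0.5, -1.4]
width: 63.6
grasp_force: 66.6
time: 24.03
ee_pos: [630.3, -241.0, 129.0]
orientation: [[-1.0, -0.0, -0.0], [-0.0, 1.0, 0.0], [0.0, 0.0, -1.0]]
wrist_force: [0.1, 0.5, -1.5]
width: 63.6
grasp_force: 66.5
time: 24.7
ee_pos: [606.8, -303.3, 129.3]
orientation: [[-1.0, -0.002, -0.0], [-0.002, 1.0, 0.001], [0.0, 0.001, -1.0]]
wrist_force: [-0.3, -0.9, -2.2]
width: 63.8
grasp_force: 66.5
```

```bash
python3 -m inch '[[[-0.6,-1.2,10,0,0,0,55],[0,0,12,0,0,0,55],[0,0,8,0,0,0,55],[0,0,2.5,0,0,0,55],[0,0,1,0,0,0,55],[0,0,1,0,0,0,55],[0,0,0,0,0,0,55],[0,0,0,0,0,0,55]]]'
python3 -m inch '[[[0,0,0,0,0,0,70],[0,0,0,0,0,0,85],[0,0,0,0,0,0,85],[0,0,0,0,0,0,85],[0,0,-20,0,0,0,85],[0,0,-35,0,0,0,85],[0,0,-30,0,0,0,85],[0,0,0,0,0,0,85]]]'
python3 -m inch '[[[-20,0,0,0,0,-5,60],[-20,0,0,0,0,0,60],[-20,0,0,0,0,0,60],[-20,0,0,0,0,0,60],[-20,0,0,0,0,0,60],[0,0,0,0,0,5,60],[0,0,0,0,0,0,60],[0,0,0,0,0,0,60]]]'
python3 - <<'E'
from h import *
np.set_printoptions(precision=1,suppress=True)
S=im('side');T=im('top');np.savez('side7.npz',**S);np.savez('top7.npz',**T)
a=np.hstack([cv2.resize(x,(400,400),interpolation=2) for x in(T['pixels'][150:250,400:500,::-1],S['pixels'][110:210,345:445,::-1])]);
b=cv2.resize(T['pixels'][170:270,160:260,::-1],(200,200),interpolation=2);b=np.hstack([b,cv2.resize(T['pixels'][150:300,150:590,::-1],(600,200),interpolation=2)])
cv2.imwrite('pics/c7.png',np.vstack([a,b]))
E
```

```text
time: 25.37
ee_pos: [606.1, -304.8, 95.7]
orientation: [[-1.0, -0.0, -0.003], [-0.0, 1.0, 0.003], [0.003, 0.003, -1.0]]
wrist_force: [-2.8, 2.9, 7.7]
width: 63.6
grasp_force: 66.2
time: 26.03
ee_pos: [611.4, -308.6, 187.9]
orientation: [[-1.0, 0.0, 0.012], [-0.0, 1.0, -0.007], [-0.012, -0.007, -1.0]]
wrist_force: [1.6, -1.4, 1.1]
width: 84.8
grasp_force: 0.0
time: 26.7
ee_pos: [706.4, -298.8, 179.1]
orientation: [[-1.0, -0.002, -0.001], [-0.002, 1.0, 0.0], [0.001, 0.0, -1.0]]
wrist_force: [-0.1, -0.7, -1.0]
width: 59.9
grasp_force: 0.0
```

View pics/c7.png

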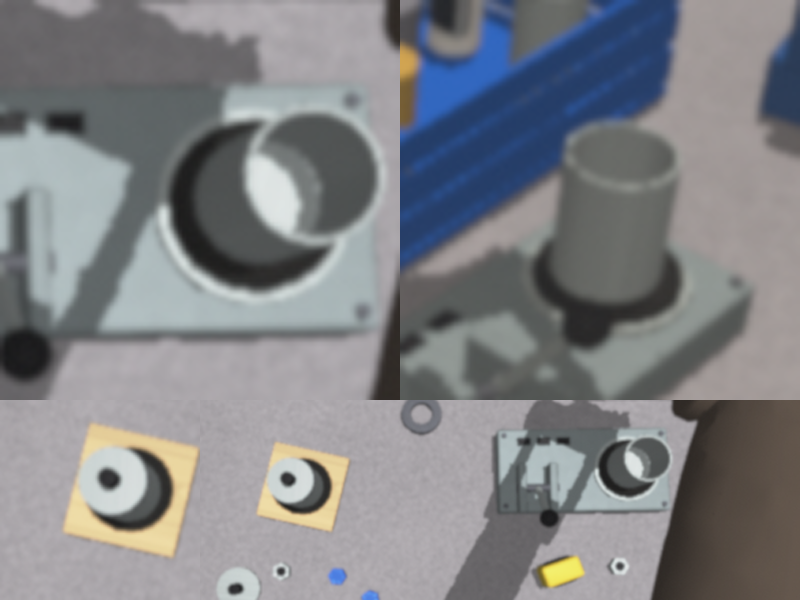

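The open drum is upright on the plate: rim centre at top (478.4,194), side (400.2,148.9). The closed drum's lid is at top (216,210). Nut A seems to have been knocked, to about (209,278). I'm measuring everything again.

Run:
```python
from h import *
np.set_printoptions(precision=1,suppress=True)
S=dict(np.load('side7.npz'));T=dict(np.load('top7.npz'))
print('rim',two(T,(478.4,194),S,(400.25,148.9)),onz(T,478.4,194,125),onz(S,400.25,148.9,125))
print('lid',onz(T,216,210,99))
for d,nm in((T,'T'),(S,'S')):
    p=cv2.cvtColor(d['pixels'],cv2.COLOR_RGB2HSV);m=((p[:,:,2]>160)&(p[:,:,1]<50)).astype('uint8')
    n,l,s,c=cv2.connectedComponentsWithStats(m)
    for i in range(1,n):
        if 30<s[i][4]<130 and max(s[i][2:4])<22:
            u,v=s[i][0]+s[i][2]/2-.5,s[i][1]+s[i][3]/2-.5;X=onz(d,u,v,14)
            if 300<X[0]<540 and abs(X[1])<500: print(nm,(u,v),X,s[i])
cv2.imwrite('pics/n7.png',np.hstack([cv2.resize(x,(400,400),interpolation=2) for x in(T['pixels'][262:302,190:230,::-1],T['pixels'][255:295,438:478,::-1])]))
```

```text
rim (array([ 606.7, -305.5,  124.2]), np.float64(0.4483793541796742)) [ 606.4 -305.3  125. ] [ 606.2 -304.3  125. ]
lid [591.9 189.7  99. ]
S (np.float64(195.0), np.float64(440.5)) [460.2 371.2  14. ] [189 434  13  14  59]
S (np.float64(124.0), np.float64(460.5)) [510.1 456.6  14. ] [119 456  11  10  61]
S (np.float64(138.5), np.float64(464.5)) [490.5 445.2  14. ] [134 459  10  12  60]
S (np.float64(150.0), np.float64(462.5)) [481.1 432.6  14. ] [146 459   9   8  39]
S (np.float64(114.5), np.float64(463.0)) [516.7 467.5  14. ] [111 460   8   7  33]
S (np.float64(106.5), np.float64(469.5)) [516.9 479.4  14. ] [104 465   6  10  35]
S (np.float64(193.5), np.float64(470.5)) [427.8 396.3  14. ] [189 465  10  12  60]
S (np.float64(215.0), np.float64(468.0)) [408.7 373.5  14. ] [212 464   7   9  54]
S (np.float64(208.5), np.float64(473.5)) [409.4 384.1  14. ] [202 468  14  12  52]
```

View pics/n7.png

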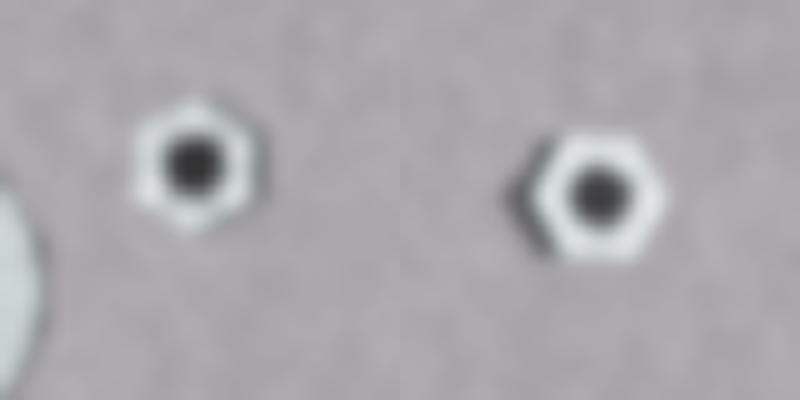

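Nut A is now at (208.8,278.0) with its flats facing ±y. Nut B is at (457.3,274.3), unchanged, with flats at 0/±60°, so I'll grip it at yaw 60°.

```bash
python3 - <<'E'
from h import *
np.set_printoptions(precision=1,suppress=True)
T=dict(np.load('top7.npz'));S=dict(np.load('side7.npz'))
A=onz(T,208.8,278,14);B=onz(T,457.3,274.4,14);print(A,B,proj(S,A),proj(S,B))
def dark_bore(d,u,v,r=7):
    u,v=int(round(u)),int(round(v));w=d['pixels'][v-r:v+r+1,u-r:u+r+1].max(2).astype(float)
    b=(w>150);ys,xs=np.nonzero(b);return u-r+(xs.min()+xs.max())/2,v-r+(ys.min()+ys.max())/2
E
python3 -m inch '[[[25,0.4,0,0,0,0,60],[25,0.4,0,0,0,0,60],[25,0.4,0,0,0,0,60],[25,0.4,0,0,0,0,60],[25,0.4,0,0,0,0,60],[25,0.4,0,0,0,0,60],[25,0.4,0,0,0,0,60],[25,0.4,0,0,0,0,60]]]'
python3 -m inch '[[[25,0,0,0,0,0,60],[25,0,0,0,0,0,60],[0,0,0,0,0,6,60],[0,0,0,0,0,6,60],[0,0,0,0,0,6,60],[0,0,0,0,0,6,60],[0,0,0,0,0,6,60],[0,0,0,0,0,0,60]]]'
python3 -m inch '[[[0,0,25,0,0,0,60],[0,0,25,0,0,0,60],[0,0,25,0,0,0,55],[0,0,25,0,0,0,50],[0,0,20,0,0,0,45],[0,0,0,0,0,0,45],[0,0,0,0,0,0,45],[0,0,0,0,0,0,45]]]'
```

```text
[461.6 223.9  14. ] [ 455.5 -293.3   14. ] [269.8 372.5] [445.  219.6]
time: 27.47
ee_pos: [504.8, -295.8, 180.2]
orientation: [[-1.0, -0.001, 0.0], [-0.001, 1.0, -0.0], [-0.0, -0.0, -1.0]]
wrist_force: [0.4, -0.6, 0.5]
width: 60.0
grasp_force: 0.0
time: 28.13
ee_pos: [456.1, -295.9, 180.3]
orientation: [[-0.865, 0.501, 0.0], [0.501, 0.865, -0.0], [-0.001, -0.0, -1.0]]
wrist_force: [-0.8, -0.7, 0.3]
width: 59.9
grasp_force: 0.0
time: 28.8
ee_pos: [457.4, -296.5, 61.2]
orientation: [[-0.867, 0.499, 0.002], [0.499, 0.867, -0.001], [-0.002, -0.0, -1.0]]
wrist_force: [-0.8, -0.4, 0.4]
width: 45.0
grasp_force: 0.0
```

```bash
python3 -m inch '[[[2.3,1,15,0,0,0,45],[0,0,15,0,0,0,45],[0,0,12,0,0,0,45],[0,0,7,0,0,0,45],[0,0,2,0,0,0,45],[0,0,0,0,0,0,45],[0,0,0,0,0,0,30],[0,0,0,0,0,0,15]]]'
python3 -m inch '[[[0,0,0,0,0,0,15],[0,0,0,0,0,0,15],[0,0,0,0,0,0,15],[0,0,0,0,0,0,15],[0,0,0,0,0,0,15],[0,0,0,0,0,0,15],[0,0,0,0,0,0,15],[0,0,0,0,0,0,15]]]'
```

```text
time: 29.47
ee_pos: [455.9, -294.3, 10.0]
orientation: [[-0.866, 0.5, 0.001], [0.5, 0.866, -0.001], [-0.002, -0.0, -1.0]]
wrist_force: [-4.1, 2.2, 16.7]
width: 22.6
grasp_force: 55.9
time: 30.13
ee_pos: [456.1, -294.5, 10.1]
orientation: [[-0.866, 0.5, 0.002], [0.5, 0.866, -0.001], [-0.002, -0.0, -1.0]]
wrist_force: [0.5, 0.1, 5.9]
width: 22.3
grasp_force: 59.4
```

```bash
python3 -m inch '[[[0,0,-15,0,0,0,15],[0,0,-20,0,0,0,15],[0,0,-25,0,0,0,15],[0,0,-25,0,0,0,15],[0,0,-30,0,0,0,15],[0,0,-30,0,0,0,15],[0,0,0,0,0,0,15],[0,0,0,0,0,0,15]]]'
python3 -m inch '[[[-19,9.4,0,0,0,0,15],[-20,9.4,0,0,0,0,15],[-20,9.5,0,0,0,0,15],[-20,9.5,0,0,0,0,15],[-20,9.5,0,0,0,0,15],[-20,9.5,0,0,0,0,15],[-16.4,9.3,0,0,0,0,15],[0,0,0,0,0,0,15]]]'
```

```text
time: 30.8
ee_pos: [456.4, -294.7, 156.1]
orientation: [[-0.866, 0.5, 0.004], [0.5, 0.866, -0.003], [-0.005, -0.001, -1.0]]
wrist_force: [0.6, -0.3, -0.5]
width: 21.8
grasp_force: 58.9
time: 31.47
ee_pos: [607.5, -303.4, 151.3]
orientation: [[-0.867, 0.499, -0.0], [0.499, 0.867, 0.001], [0.001, 0.001, -1.0]]
wrist_force: [-0.0, -0.1, 0.6]
width: 22.1
grasp_force: 58.9
```

```bash
python3 -m inch '[[[0,-1.8,7,0,0,0,15],[0,0,6,0,0,0,15],[0,0,0,0,0,0,15],[0,0,0,0,0,0,15],[0,0,0,0,0,0,28],[0,0,0,0,0,0,40],[0,0,0,0,0,0,40],[0,0,0,0,0,0,40]]]'
python3 -m inch '[[[0,0,-20,0,0,-6,40],[0,0,-20,0,0,-6,40],[0,0,0,0,0,-6,40],[0,0,0,0,0,-6,40],[0,0,0,0,0,-6,40],[0,0,0,0,0,0,40],[0,0,0,0,0,0,40],[0,0,0,0,0,0,40]]]'
python3 -m inch '[[[9,29,0,0,0,0,45],[9,29,0,0,0,0,45],[9,29,0,0,0,0,45],[9,29,0,0,0,0,45],[9,29,0,0,0,0,45],[9,29,0,0,0,0,45],[9,29,0,0,0,0,45],[9,29,0,0,0,0,45]]]'
python3 -m inch '[[[9,29,0,0,0,0,45],[9,29,0,0,0,0,45],[9,29,0,0,0,0,45],[9,29,0,0,0,0,45],[9,29,0,0,0,0,45],[9,29,0,0,0,0,45],[0,0,0,0,0,0,45],[0,0,0,0,0,0,45]]]'
python3 - <<'E'
from h import *
np.set_printoptions(precision=1,suppress=True)
for nm in('top','side'):
    d=im(nm);np.savez(nm+'8.npz',**d)
    p=cv2.cvtColor(d['pixels'],cv2.COLOR_RGB2HSV);m=((p[:,:,2]>150)&(p[:,:,1]<50)).astype('uint8')
    n,l,s,c=cv2.connectedComponentsWithStats(m)
    for i in range(1,n):
        if 25<s[i][4]<250 and max(s[i][2:4])<24:
            u,v=s[i][0]+s[i][2]/2-.5,s[i][1]+s[i][3]/2-.5;X=onz(d,u,v,14)
            if 380<X[0]<540 and -400<X[1]<340: print(nm,(u,v),X,s[i])
E
```

```text
time: 32.13
ee_pos: [604.8, -306.1, 141.7]
orientation: [[-0.866, 0.5, 0.001], [0.5, 0.866, -0.001], [-0.001, -0.0, -1.0]]
wrist_force: [-0.1, 0.2, -0.4]
width: 39.9
grasp_force: 0.0
time: 32.8
ee_pos: [604.6, -305.7, 181.1]
orientation: [[-1.0, 0.002, 0.0], [0.002, 1.0, -0.0], [-0.0, -0.0, -1.0]]
wrist_force: [0.6, -0.2, -0.4]
width: 39.9
grasp_force: 0.0
time: 33.47
ee_pos: [532.0, -72.5, 181.1]
orientation: [[-1.0, 0.002, 0.0], [0.002, 1.0, -0.0], [-0.0, -0.0, -1.0]]
wrist_force: [-0.2, 0.6, -0.8]
width: 45.1
grasp_force: 0.0
time: 34.13
ee_pos: [478.1, 101.4, 181.1]
orientation: [[-1.0, -0.002, 0.0], [-0.002, 1.0, -0.0], [-0.0, -0.0, -1.0]]
wrist_force: [0.5, 0.2, -0.5]
width: 44.9
grasp_force: 0.0
top (np.float64(270.0), np.float64(297.5)) [418.2  97.7  14. ] [262 292  17  12 160]
top (np.float64(169.0), np.float64(313.0)) [392.  306.1  14. ] [161 307  17  13 163]
```

Run:
```python
from h import *
np.set_printoptions(precision=1,suppress=True,linewidth=200)
T=dict(np.load('top8.npz'));S=dict(np.load('side8.npz'))
print(T['pixels'][266:292:2,194:226:2].max(2));print(S['pixels'][356:390:2,254:286:2].max(2))
# drum interior in top: brightness
print(T['pixels'][176:214:3,458:500:3].max(2))
```

```text
[[105 105 106 106 107 107 108 108 109 110 110 111 111 112 112 112]
 [108 107 108 109 109 110 110 111 111 112 112 112 113 113 113 114]
 [110 109 110 111 111 111 111 112 111 112 113 113 113 113 113 113]
 [110 110 110 110 111 111 111 111 111 111 111 111 111 111 110 110]
 [109 109 109 109 109 109 109 108 109 108 108 108 108 108 107 107]
 [107 108 108 108 107 106 106 106 106 104 104 104 104 103 103 103]
 [105 105 104 104 103 103 102 103 102 102 102 102 101 101 100 100]
 [103 102 101 101 101 101 100 100 100 100  99 100  99  99  98  98]
 [ 99 100 100  99  99  99  98  99  97  97  97  97  96  96  96  95]
 [ 98  98  98  97  97  97  96  96  96  95  95  95  95  95  94  95]
 [ 96  96  96  95  95  95  95  94  94  94  95  94  93  93  93  92]
 [ 95  94  94  94  93  94  93  93  93  93  92  92  92  92  92  91]
 [ 93  93  92  93  92  92  92  91  92  91  91  91  90  90  89  89]]
[[168 167 165 168 166 167 166 164 169 168 162 138 106 101 102 104]
 [169 166 163 165 166 169 165 161 163 162 138 109 102 101 102 105]
 [170 168 165 164 165 168 166 162 158 138 111 105 102 101 103 104]
 [170 170 166 165 167 168 1
[... 979 characters left out ...]
1 156 187 156 106  88  86  99 148 173 158 153 155]
 [ 48  52 116 132  80  79  77  77  78  77 109 173 157 156]
 [ 64  84 162 100  87  80  78  78  78  77  77 120 168 156]
 [ 74 123 168 126 111 107  84  78  78  78  77  79 178 160]
 [ 75 147 214 212 139 113 113  82  77  77  77  77 145 157]
 [ 75 145 206 218 214 133 113  97  78  77  76  75 139 160]
 [ 76 133 205 143 177 186 114 119  76  75  75  74 149 158]
 [ 75  88 159  61  88 218 120 103  75  75  75  83 172 159]
 [ 76  77 132 137 181 200 115  98  75  75  77 146 161 158]
 [ 78  77  80 156 209 182 114  84  77  90 152 171 154 158]
 [ 78  77  78  79 111 156 157 148 145 182 167 166 152 158]
 [ 76  78  78  77  77  75  74  67 118 185 167 165 154 156]]
```

Nut B is in the drum. The side view puts nut A's bore at (270,372), which confirms its new position.

```bash
python3 -m inch '[[[3.3,24.4,0,0,0,0,34],[3.3,24.4,0,0,0,0,34],[3.3,24.4,0,0,0,0,34],[3.3,24.4,0,0,0,0,34],[3.3,24.4,0,0,0,0,34],[0,0,30,0,0,0,34],[0,0,0,0,0,0,34],[0,0,0,0,0,0,34]]]'
python3 -m inch '[[[0,0,25,0,0,0,34],[0,0,25,0,0,0,34],[0,0,20,0,0,0,34],[0,0,20,0,0,0,34],[0,0,0,0,0,0,34],[0,0,0,0,0,0,34],[0,0,0,0,0,0,34],[0,0,0,0,0,0,34]]]'
```

```text
time: 34.9
ee_pos: [461.0, 220.8, 149.4]
orientation: [[-1.0, 0.001, -0.004], [0.001, 1.0, -0.002], [0.004, -0.002, -1.0]]
wrist_force: [0.3, -0.4, 0.2]
width: 34.3
grasp_force: 0.0
time: 35.57
ee_pos: [464.0, 222.4, 62.9]
orientation: [[-1.0, 0.001, 0.003], [0.001, 1.0, 0.001], [-0.003, 0.001, -1.0]]
wrist_force: [-0.1, 1.1, 0.5]
width: 34.1
grasp_force: 0.0
```

```bash
python3 -m inch '[[[1.5,1.5,15,0,0,0,34],[0,0,15,0,0,0,34],[0,0,12,0,0,0,34],[0,0,8,0,0,0,34],[0,0,3,0,0,0,34],[0,0,0,0,0,0,34],[0,0,0,0,0,0,25],[0,0,0,0,0,0,15]]]'
python3 -m inch '[[[0,0,0,0,0,0,15],[0,0,0,0,0,0,15],[0,0,0,0,0,0,15],[0,0,0,0,0,0,15],[0,0,0,0,0,0,15],[0,0,0,0,0,0,15],[0,0,0,0,0,0,15],[0,0,0,0,0,0,15]]]'
```

```text
time: 36.23
ee_pos: [461.4, 224.0, 8.8]
orientation: [[-1.0, -0.0, 0.001], [-0.0, 1.0, 0.001], [-0.001, 0.001, -1.0]]
wrist_force: [0.6, 0.8, -0.7]
width: 22.7
grasp_force: 58.7
time: 36.9
ee_pos: [461.4, 224.0, 8.7]
orientation: [[-1.0, -0.0, 0.001], [-0.0, 1.0, 0.001], [-0.001, 0.001, -1.0]]
wrist_force: [-1.2, -0.5, 4.3]
width: 22.3
grasp_force: 59.4
```

```bash
python3 -m inch '[[[0,0,-15,0,0,0,15],[0,0,-20,0,0,0,15],[0,0,-25,0,0,0,15],[0,0,-30,0,0,0,15],[0,0,-30,0,0,0,15],[0,0,-28,0,0,0,15],[-6.6,-24,0,0,0,0,15],[-6.6,-24,0,0,0,0,15]]]'
python3 -m inch '[[[-6.6,-24,0,0,0,0,15],[-6.6,-24,0,0,0,0,15],[-6.6,-24,0,0,0,0,15],[-6.6,-24,0,0,0,0,15],[-6.6,-24,0,0,0,0,15],[-6.6,-24,0,0,0,0,15],[-6.6,-24,0,0,0,0,15],[-6.6,-24,0,0,0,0,15]]]'
python3 -m inch '[[[-6.6,-24,0,0,0,0,15],[-6.6,-24,0,0,0,0,15],[-6.6,-24,0,0,0,0,15],[-6.6,-24,0,0,0,0,15],[-6.6,-24,0,0,0,0,15],[-6.6,-24,0,0,0,0,15],[-6.6,-24,0,0,0,0,15],[-6.6,-24,0,0,0,0,15]]]'
python3 -m inch '[[[-6.6,-24,0,0,0,0,15],[-6.6,-24,0,0,0,0,15],[-6.6,-24,0,0,0,0,15],[-6.6,-24,0,0,0,0,15],[0,0,0,0,0,0,15],[0,0,0,0,0,0,15],[0,0,0,0,0,0,15],[0,0,0,0,0,0,15]]]'
```

```text
time: 37.57
ee_pos: [475.1, 176.5, 158.2]
orientation: [[-1.0, -0.003, 0.005], [-0.003, 1.0, 0.001], [-0.005, 0.001, -1.0]]
wrist_force: [-0.2, -0.1, -0.0]
width: 22.1
grasp_force: 58.9
time: 38.23
ee_pos: [525.9, -17.4, 155.2]
orientation: [[-1.0, 0.0, -0.002], [0.0, 1.0, 0.0], [0.002, 0.0, -1.0]]
wrist_force: [0.1, -0.1, -0.8]
width: 22.1
grasp_force: 58.9
time: 38.9
ee_pos: [578.7, -209.2, 154.9]
orientation: [[-1.0, 0.0, -0.002], [0.0, 1.0, 0.001], [0.002, 0.001, -1.0]]
wrist_force: [0.1, 0.2, 0.3]
width: 22.0
grasp_force: 58.9
time: 39.57
ee_pos: [605.0, -302.8, 155.2]
orientation: [[-1.0, -0.001, -0.002], [-0.001, 1.0, 0.002], [0.002, 0.002, -1.0]]
wrist_force: [-0.1, -0.4, -0.2]
width: 22.1
grasp_force: 58.9
```

```bash
python3 -m inch '[[[-1,-2.4,7,0,0,0,15],[0,0,7,0,0,0,15],[0,0,0,0,0,0,15],[0,0,0,0,0,0,15],[0,0,0,0,0,0,28],[0,0,0,0,0,0,40],[0,0,0,0,0,0,40],[0,0,0,0,0,0,40]]]'
python3 -m inch '[[[0,0,-20,0,0,0,45],[0,0,-20,0,0,0,45],[7.4,25.9,0,0,0,0,45],[7.4,25.9,0,0,0,0,45],[7.4,25.9,0,0,0,0,45],[7.4,25.9,0,0,0,0,45],[7.4,25.9,0,0,0,0,45],[7.4,25.9,0,0,0,0,45]]]'
python3 -m inch '[[[7.4,25.9,0,0,0,0,45],[7.4,25.9,0,0,0,0,45],[7.4,25.9,0,0,0,0,45],[7.4,25.9,0,0,0,0,45],[7.4,25.9,0,0,0,0,45],[7.4,25.9,0,0,0,0,45],[7.4,25.9,0,0,0,0,45],[7.4,25.9,0,0,0,0,45]]]'
python3 -m inch '[[[7.4,25.9,0,0,0,0,45],[7.4,25.9,0,0,0,0,45],[7.4,25.9,0,0,0,0,45],[7.4,25.9,0,0,0,0,45],[7.4,25.9,0,0,0,0,45],[7.4,25.9,0,0,0,0,45],[7.4,25.9,0,0,0,0,45],[7.4,25.9,0,0,0,0,45]]]'
python3 - <<'E'
from h import *
np.set_printoptions(precision=1,suppress=True,linewidth=200)
T=im('top');S=im('side');np.savez('top9.npz',**T);np.savez('side9.npz',**S)
print(T['pixels'][176:214:2,460:500:2].max(2))
# cover disc in side
p=cv2.cvtColor(S['pixels'],cv2.COLOR_RGB2HSV);print(S['pixels'][390:440:4,222:276:4].max(2))
# any steel nuts elsewhere, both views
for nm,d in(('top',T),('side',S)):
    p=cv2.cvtColor(d['pixels'],cv2.COLOR_RGB2HSV);m=((p[:,:,2]>165)&(p[:,:,1]<45)).astype('uint8')
    n,l,s,c=cv2.connectedComponentsWithStats(m)
    for i in range(1,n):
        if 40<s[i][4]<200 and max(s[i][2:4])<24:
            X=onz(d,*c[i],14)
            if 350<X[0]<750 and -450<X[1]<340: print(nm,c[i],X,s[i])
E
```

```text
time: 40.23
ee_pos: [607.1, -306.8, 142.5]
orientation: [[-1.0, -0.0, 0.001], [-0.0, 1.0, -0.0], [-0.001, -0.0, -1.0]]
wrist_force: [0.6, 0.7, -0.7]
width: 40.2
grasp_force: 0.0
time: 40.9
ee_pos: [562.1, -150.3, 182.4]
orientation: [[-1.0, 0.0, 0.001], [0.0, 1.0, -0.0], [-0.001, -0.0, -1.0]]
wrist_force: [1.1, 1.1, -0.4]
width: 45.1
grasp_force: 0.0
time: 41.57
ee_pos: [502.9, 57.0, 182.5]
orientation: [[-1.0, 0.0, 0.001], [0.0, 1.0, 0.0], [-0.001, 0.0, -1.0]]
wrist_force: [0.3, -0.3, -0.1]
width: 45.3
grasp_force: 0.0
time: 42.23
ee_pos: [443.7, 264.4, 182.5]
orientation: [[-1.0, 0.0, 0.001], [0.0, 1.0, 0.0], [-0.001, 0.0, -1.0]]
wrist_force: [-0.2, 0.5, 0.5]
width: 44.9
grasp_force: 0.0
[[169 170 170 168 167 164 167 166 164 168 169 167 162 134 125 149 150 152 149 152]
 [193 185 181 187 185 168 152 131 121 117 120 132 159 165 160 159 144 149 150 151]
 [116 102 103 144 158 116  86  78  76  76  76  78  91 124 161 166 148 149 149 150]
 [ 46  60 112 145 103  77  76  76  75  75  75  76  75  78 105 162 159 152 153 151]
 [ 66  91 152 117  83  78  75  75  75  75  76  76  75  75  75 107 165
[... 1428 characters left out ...]
38 124  78  52  53 110 120 120 120 127 111]
 [177 141 120 120 121  83  52  52  89 119 118 122 170 127]
 [152 110 120 119 119 109  51  51  91 120 120 122 175 178]
 [139 110 119 118 120 117  94  93 120 118 117 119 151 179]
 [119 109 118 118 117 118 118 120 117 117 119 119 126 178]
 [111 106 111 118 117 118 119 116 117 118 120 112 113 124]
 [109 111 108 114 119 117 115 116 119 119 110 110 111 110]
 [109 107 110 108 110 113 115 117 115 111 110 108 108 109]
 [109 109 109 110 107 110 109 109 110 107 108 110 115 111]]
top [469.5 197.2] [ 617.3 -327.8   14. ] [462 188  15  21 138]
top [184.  280.4] [458.  275.2  14. ] [175 275  18  13  99]
side [271.3 234.1] [700.5   7.9  14. ] [266 232  12   5  48]
```

Both nuts are in the drum and there are no other steel nuts. Next is the cover.

```bash
python3 -m inch '[[[4,12.5,0,0,0,0,45],[3.5,12.5,0,0,0,0,45],[0,0,25,0,0,0,45],[0,0,25,0,0,0,45],[0,0,25,0,0,0,45],[0,0,25,0,0,0,45],[0,0,20,0,0,0,45],[0,0,0,0,0,0,45]]]'
python3 -m inch '[[[0,0,15,0,0,0,45],[0,0,15,0,0,0,45],[0,0,8,0,0,0,45],[0,0,0,0,0,0,45],[0,0,0,0,0,0,45],[0,0,0,0,0,0,45],[0,0,0,0,0,0,45],[0,0,0,0,0,0,45]]]'
```

```text
time: 43.0
ee_pos: [433.2, 285.9, 58.0]
orientation: [[-1.0, 0.0, -0.008], [0.001, 1.0, -0.004], [0.008, -0.004, -1.0]]
wrist_force: [-0.7, -0.8, -0.6]
width: 45.1
grasp_force: 0.0
time: 43.67
ee_pos: [437.2, 288.5, 25.0]
orientation: [[-1.0, 0.0, 0.002], [0.0, 1.0, 0.001], [-0.002, 0.001, -1.0]]
wrist_force: [1.1, -0.1, 0.9]
width: 45.3
grasp_force: 0.0
```

```bash
python3 -m inch '[[[0.8,0.8,4,0,0,0,40],[0,0,0,0,0,0,25],[0,0,0,0,0,0,8],[0,0,0,0,0,0,8],[0,0,0,0,0,0,8],[0,0,0,0,0,0,8],[0,0,0,0,0,0,8],[0,0,0,0,0,0,8]]]'
python3 -m inch '[[[0,0,0,0,0,0,8],[0,0,-5,0,0,0,8],[0,0,-10,0,0,0,8],[0,0,-15,0,0,0,8],[0,0,-20,0,0,0,8],[0,0,0,0,0,0,8],[0,0,0,0,0,0,8],[0,0,0,0,0,0,8]]]'
python3 - <<'E'
from h import *
T=im('top');S=im('side');np.savez('top10.npz',**T);np.savez('side10.npz',**S)
print(S['pixels'][370:440:4,212:276:4].max(2))
E
```

```text
time: 44.33
ee_pos: [435.6, 288.9, 20.1]
orientation: [[-1.0, -0.0, -0.0], [-0.0, 1.0, 0.0], [0.0, 0.0, -1.0]]
wrist_force: [-0.4, 0.5, 2.3]
width: 15.2
grasp_force: 58.6
time: 45.0
ee_pos: [435.4, 288.7, 69.9]
orientation: [[-1.0, 0.0, -0.0], [0.0, 1.0, -0.0], [0.0, -0.0, -1.0]]
wrist_force: [0.1, -0.5, -1.4]
width: 14.9
grasp_force: 58.5
[[ 55  56  56  55  56  55  55  54  54  55  55  56  57  58 101 198]
 [ 56  55  56  55  56  55  55  55  55  55  54  56  87 137 191 198]
 [ 73  55  55  55  55  55  55  53  57  56  54  55 134 190 199 200]
 [ 76  59  54  54  54  54  54  54 142  53  55  56 118 184 194 199]
 [ 72  58  60  62  54  54  53  53  80  52  76 106 108 132 192 197]
 [ 76  61  81 115  54  53  53  53  51  50  54 114 118 129 169 197]
 [ 78  65  56  54  53  54  55  53  54  51  51 106 127 131 207 198]
 [ 66  74  53  54  53  54  54  71  93  49  90 116 131 132 212 150]
 [ 56  56  55  54  53  70  54  81 114  73 126 130 126 128 128 123]
 [ 59  58  58  58  71 126  92  71 119 126 128 126 128 131 121 121]
 [185 189 182 174 127 127 127 125 129 126 125 127 130 124 122 120]
 [198 196 153 117 121 126 127 129 124 126 128 130 125 119 120 162]
 [192 194 119 115 119 122 126 125 125 128 128 121 118 119 124 196]
 [193 194 133 115 120 119 117 118 121 119 119 117 117 118 129 193]
 [191 174 119 117 115 116 118 121 115 118 119 119 118 119 133 199]
 [197 136 117 120 115 118 119 119 118 118 119 119 118 118 118 149]
 [187 117 117 117 116 118 117 116 115 115 119 120 119 119 116 119]
 [143 117 116 117 117 119 118 117 118 117 117 117 116 117 116 119]]
```

```bash
python3 -m inch '[[[0,0,-25,0,0,0,8],[0,0,-25,0,0,0,8],[0,0,-25,0,0,0,8],[0,0,-25,0,0,0,8],[0,0,0,0,0,0,8],[-7.1,-24.7,0,0,0,0,8],[-7.1,-24.7,0,0,0,0,8],[-7.1,-24.7,0,0,0,0,8]]]'
python3 -m inch '[[[-7.1,-24.7,0,0,0,0,8],[-7.1,-24.7,0,0,0,0,8],[-7.1,-24.7,0,0,0,0,8],[-7.1,-24.7,0,0,0,0,8],[-7.1,-24.7,0,0,0,0,8],[-7.1,-24.7,0,0,0,0,8],[-7.1,-24.7,0,0,0,0,8],[-7.1,-24.7,0,0,0,0,8]]]'
python3 -m inch '[[[-7.1,-24.7,0,0,0,0,8],[-7.1,-24.7,0,0,0,0,8],[-7.1,-24.7,0,0,0,0,8],[-7.1,-24.7,0,0,0,0,8],[-7.1,-24.7,0,0,0,0,8],[-7.1,-24.7,0,0,0,0,8],[-7.1,-24.7,0,0,0,0,8],[-7.1,-24.7,0,0,0,0,8]]]'
python3 -m inch '[[[-7.1,-24.7,0,0,0,0,8],[-7.1,-24.7,0,0,0,0,8],[-7.1,-24.7,0,0,0,0,8],[-7.1,-24.7,0,0,0,0,8],[-7.1,-24.7,0,0,0,0,8],[0,0,0,0,0,0,8],[0,0,0,0,0,0,8],[0,0,0,0,0,0,8]]]'
python3 - <<'E'
from h import *
T=im('top');S=im('side');np.savez('top11.npz',**T);np.savez('side11.npz',**S)
print(S['pixels'][112:172:3,370:436:3].max(2))
E
```

```text
time: 45.77
ee_pos: [455.9, 213.9, 168.4]
orientation: [[-1.0, -0.002, -0.002], [-0.002, 1.0, -0.001], [0.002, -0.001, -1.0]]
wrist_force: [0.1, -0.5, -1.6]
width: 14.6
grasp_force: 58.7
time: 46.43
ee_pos: [512.7, 16.0, 168.0]
orientation: [[-1.0, 0.0, -0.003], [0.0, 1.0, 0.0], [0.003, 0.0, -1.0]]
wrist_force: [0.9, -0.1, -1.1]
width: 14.7
grasp_force: 58.7
time: 47.1
ee_pos: [569.5, -181.2, 167.5]
orientation: [[-1.0, 0.0, -0.003], [0.0, 1.0, 0.001], [0.003, 0.001, -1.0]]
wrist_force: [0.5, -0.0, -1.3]
width: 14.6
grasp_force: 58.7
time: 47.77
ee_pos: [604.8, -303.0, 167.7]
orientation: [[-1.0, 0.0, -0.003], [0.0, 1.0, 0.002], [0.003, 0.002, -1.0]]
wrist_force: [0.5, 0.0, -1.1]
width: 15.2
grasp_force: 58.8
[[129 105  97 104 105 103  56  48  42  42  46  50  43  42  43  44  70 134
  159 161 160 160]
 [122 100  98 104 104 105  86  42  41  42  52  85  44  43  43  62 152 159
  159 159 158 160]
 [183 112  99 104 106 135 140  49  44  43  43  50  43  44  57 120 159 160
  160 157 157 157]
 [187 109 100 119 151 132 104  79  60  44  43  43  44  42  90 156 159 158
  161 160 158 158]
 [187 112
[... 779 characters left out ...]
6 105 103  96  94 149 159 158
  160 159 160 160]
 [105 104 105 110 108  92  98 102 105 106 106 105 102  95  91 141 156 158
  158 159 158 158]
 [104 109 109 102 110 105  92 101 106 106 106 105 101  98 102 146 159 158
  158 158 157 157]
 [110 107 101 133 156 109  93  99 102 104 107 109 106 104 101 151 160 161
  160 157 156 156]
 [102 106 148 160 158  98  94 100 102 105 106 107 105 103 105 156 158 161
  160 159 156 156]
 [133 158 161 161 154  94  96 101 103 105 107 107 105 102 115 158 159 158
  158 160 158 160]
 [161 160 159 156 141  92  96 102 103 105 108 106 105 101 127 157 161 158
  158 161 159 157]
 [163 158 146 148 111  91  97 102 103 105 108 105 104 100 136 157 159 159
  157 160 159 158]]
```

```bash
python3 -m inch '[[[-1.3,-2,5,0,0,0,8],[0,0,5,0,0,0,8],[0,0,5,0,0,0,8],[0,0,0,0,0,0,8],[0,0,0,0,0,0,8],[0,0,0,0,0,0,8],[0,0,0,0,0,0,8],[0,0,0,0,0,0,8]]]'
python3 -m inch '[[[0,0,3,0,0,0,8],[0,0,3,0,0,0,8],[0,0,2.5,0,0,0,8],[0,0,1.5,0,0,0,8],[0,0,1,0,0,0,8],[0,0,0,0,0,0,8],[0,0,0,0,0,0,8],[0,0,0,0,0,0,8]]]'
```

```text
time: 48.53
ee_pos: [607.6, -306.0, 155.4]
orientation: [[-1.0, -0.0, 0.001], [-0.0, 1.0, -0.0], [-0.001, -0.0, -1.0]]
wrist_force: [0.6, -0.6, -0.5]
width: 14.6
grasp_force: 58.8
time: 49.2
ee_pos: [607.5, -306.0, 144.1]
orientation: [[-1.0, -0.0, 0.0], [-0.0, 1.0, -0.0], [-0.0, -0.0, -1.0]]
wrist_force: [0.6, -0.0, -0.6]
width: 14.6
grasp_force: 58.8
```

```bash
python3 -m inch '[[[1.3,0.7,1,0,0,0,8],[0,0,1,0,0,0,8],[0,0,1,0,0,0,8],[0,0,1,0,0,0,8],[0,0,0,0,0,0,8],[0,0,0,0,0,0,8],[0,0,0,0,0,0,8],[0,0,0,0,0,0,8]]]'
python3 -m inch '[[[0,0,0.5,0,0,0,8],[0,0,0.5,0,0,0,8],[0,0,0.5,0,0,0,8],[0,0,0.5,0,0,0,8],[0,0,0,0,0,0,8],[0,0,0,0,0,0,8],[0,0,0,0,0,0,8],[0,0,0,0,0,0,8]]]'
```

```text
time: 49.87
ee_pos: [606.1, -305.2, 140.1]
orientation: [[-1.0, -0.0, 0.0], [-0.0, 1.0, -0.0], [-0.0, -0.0, -1.0]]
wrist_force: [-1.0, 0.5, 0.8]
width: 14.8
grasp_force: 59.1
time: 50.53
ee_pos: [606.3, -305.3, 140.1]
orientation: [[-1.0, 0.0, 0.0], [0.0, 1.0, -0.0], [-0.0, -0.0, -1.0]]
wrist_force: [-2.6, 2.3, 8.5]
width: 14.9
grasp_force: 59.6
```

```bash
python3 -m inch '[[[0,0,-1,0,0,0,8],[0,0,0,0,0,0,20],[0,0,0,0,0,0,35],[0,0,0,0,0,0,40],[0,0,-10,0,0,0,40],[0,0,-20,0,0,0,40],[0,0,-25,0,0,0,40],[0,0,0,0,0,0,30]]]'
python3 -m inch '[[[16,17.5,0,0,0,0,10],[16,17.5,0,0,0,0,0],[16,17.5,0,0,0,0,0],[16,17.5,0,0,0,0,0],[16,17.5,0,0,0,0,0],[16,17.5,0,0,0,0,0],[16,17.5,0,0,0,0,0],[16,17.5,0,0,0,0,0]]]'
python3 - <<'E'
from h import *
S=im('side');T=im('top');np.savez('side12.npz',**S);np.savez('top12.npz',**T)
a=np.hstack([cv2.resize(x,(400,400),interpolation=2) for x in(T['pixels'][150:250,400:500,::-1],S['pixels'][110:210,345:445,::-1])]);
b=cv2.resize(T['pixels'][160:310,150:510,::-1],(480,200),interpolation=2);b=np.hstack([b,cv2.resize(S['pixels'][270:390,175:367,::-1],(320,200),interpolation=2)])
cv2.imwrite('pics/c12.png',np.vstack([a,b]))
E
```

```text
time: 51.2
ee_pos: [609.4, -307.1, 200.4]
orientation: [[-1.0, -0.0, 0.009], [-0.0, 1.0, -0.005], [-0.009, -0.005, -1.0]]
wrist_force: [1.3, -0.8, 1.6]
width: 30.6
grasp_force: 0.0
time: 51.87
ee_pos: [477.4, -164.5, 194.1]
orientation: [[-1.0, 0.0, 0.001], [0.0, 1.0, -0.0], [-0.001, -0.0, -1.0]]
wrist_force: [-0.0, 0.2, 0.3]
width: -0.2
grasp_force: 0.0
```

View pics/c12.png

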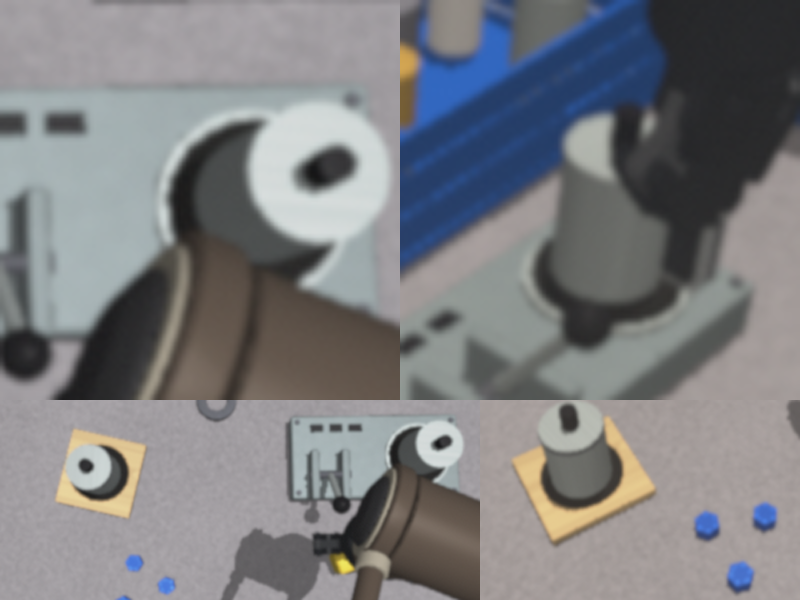

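The cover sits flat and centred on the drum, the closed drum is on the pad, and the lever is still at its stop. Last comes setting the lever to half speed.

```bash
python3 -m inch '[[[0,0,20,0,0,0,0],[0,0,20,0,0,0,0],[0,0,15,0,0,0,0],[0,0,7,0,0,0,0],[-8,0,0,0,0,0,0],[-8,0,0,0,0,0,0],[-6,0,0,0,0,0,0],[0,0,0,0,0,0,0]]]'
python3 -m inch '[[[-7,0,0,0,0,0,0],[-7,0,0,0,0,0,0],[-7,0,0,0,0,0,0],[-7,0,0,0,0,0,0],[-7,0,0,0,0,0,0],[-7,0,0,0,0,0,0],[-3,0,0,0,0,0,0],[0,0,0,0,0,0,0]]]'
python3 -m inch '[[[0,0,0,0,0,0,0],[0,0,0,0,0,0,0],[0,0,0,0,0,0,0],[0,0,0,0,0,0,0],[0,0,0,0,0,0,0],[0,0,0,0,0,0,0],[0,0,0,0,0,0,0],[0,0,0,0,0,0,0]]]'
```

```text
time: 52.63
ee_pos: [502.7, -165.9, 133.4]
orientation: [[-1.0, -0.0, 0.003], [-0.0, 1.0, -0.001], [-0.003, -0.001, -1.0]]
wrist_force: [0.2, -0.5, 0.3]
width: 0.2
grasp_force: 0.0
time: 53.3
ee_pos: [546.7, -165.4, 132.3]
orientation: [[-1.0, -0.0, 0.002], [-0.0, 1.0, -0.001], [-0.002, -0.001, -1.0]]
wrist_force: [-0.4, 0.0, 0.3]
width: -0.3
grasp_force: 0.0
time: 53.97
ee_pos: [545.1, -165.2, 132.0]
orientation: [[-1.0, 0.0, 0.0], [0.0, 1.0, -0.0], [-0.0, -0.0, -1.0]]
wrist_force: [0.7, 0.3, 0.1]
width: -0.1
grasp_force: 0.0
```

```bash
python3 -m inch '[[[-2,0,0,0,0,0,0],[-2,0,0,0,0,0,0],[-1.5,0,0,0,0,0,0],[0,0,0,0,0,0,0],[0,0,0,0,0,0,0],[0,0,0,0,0,0,0],[0,0,0,0,0,0,0],[0,0,0,0,0,0,0]]]'
python3 -m inch '[[[10,0,0,0,0,0,0],[20,0,0,0,0,0,0],[30,0,-20,0,0,0,0],[30,30,-30,0,0,0,0],[0,40,-30,0,0,0,0],[0,40,0,0,0,0,0],[0,40,0,0,0,0,0],[0,0,0,0,0,0,0]]]'
cat > lev.py <<'E'
from h import *
np.set_printoptions(precision=1,suppress=True)
T=im('top');S=im('side');P=[]
for d in(T,S):
    u,v=proj(d,[576.5,-165.5,147]);u0,v0=int(u)-16,int(v)-14
    w=(d['pixels'][v0:v0+26,u0:u0+32].max(2)<58).astype('uint8')
    n,l,s,c=cv2.connectedComponentsWithStats(w);print((u,v),[(c[i]+[u0,v0],s[i][2:]) for i in range(1,n) if s[i][4]>15])
    i=1+np.argmax(s[1:,4]);P.append(c[i]+[u0,v0])
X,e=two(T,P[0],S,P[1]);print(X,e,'angle',.6+np.arctan2(X[0]-576.5,X[2]-57))
c,r=ray(S,*P[1]);Q=c+r*(-165.5-c[1])/r[1];print(Q,.6+np.arctan2(Q[0]-576.5,Q[2]-57));Q=onz(T,*P[0],147);print(Q)
E
python3 lev.py
```

```text
time: 54.63
ee_pos: [550.4, -165.1, 131.9]
orientation: [[-1.0, -0.0, -0.0], [-0.0, 1.0, 0.0], [0.0, 0.0, -1.0]]
wrist_force: [-1.4, -0.4, 1.2]
width: -0.1
grasp_force: 1.1
time: 55.3
ee_pos: [466.1, -22.3, 201.8]
orientation: [[-1.0, -0.005, 0.003], [-0.005, 1.0, 0.003], [-0.003, 0.003, -1.0]]
wrist_force: [-0.4, -1.1, 0.3]
width: -0.3
grasp_force: 0.0
(np.float64(406.8779128649047), np.float64(210.21265648839218)) [(array([406.1, 211.4]), array([ 13,  14, 122], dtype=int32))]
(np.float64(372.29919441042074), np.float64(173.75623788454578)) [(array([374.9, 171.1]), array([ 29,  26, 651], dtype=int32))]
[ 571.6 -162.9  157.7] 3.881915581898024 angle 0.5512057124977323
[ 571.  -165.5  156.5] 0.5450874422782275
[ 574.4 -164.   147. ]
```

```bash
python3 -m inch '[[[0,-36,0,0,0,0,0],[0,-36,0,0,0,0,0],[0,-36,0,0,0,0,0],[0,-35,30,0,0,0,0],[0,0,25,0,0,0,0],[0,0,15,0,0,0,0],[-20,0,0,0,0,0,0],[0,0,0,0,0,0,0]]]'
python3 -m inch '[[[-20,0,0,0,0,0,0],[-18,0,0,0,0,0,0],[-12,0,0,0,0,0,0],[-8,0,0,0,0,0,0],[0,0,0,0,0,0,0],[0,0,0,0,0,0,0],[0,0,0,0,0,0,0],[0,0,0,0,0,0,0]]]'
```

```text
time: 56.07
ee_pos: [487.4, -169.6, 132.6]
orientation: [[-1.0, 0.003, 0.001], [0.003, 1.0, -0.0], [-0.001, -0.0, -1.0]]
wrist_force: [0.3, -1.1, 1.2]
width: 0.1
grasp_force: 0.0
time: 56.73
ee_pos: [543.5, -167.5, 133.8]
orientation: [[-1.0, 0.0, -0.001], [0.0, 1.0, 0.0], [0.001, 0.0, -1.0]]
wrist_force: [-0.1, -0.9, 0.3]
width: 0.3
grasp_force: 0.0
```

```bash
python3 -m inch '[[[-3,0,0,0,0,0,0],[-2,0,0,0,0,0,0],[-2,0,0,0,0,0,0],[-1,0,0,0,0,0,0],[-1,0,0,0,0,0,0],[0,0,0,0,0,0,0],[0,0,0,0,0,0,0],[0,0,0,0,0,0,0]]]'
python3 -m inch '[[[10,0,0,0,0,0,0],[20,0,0,0,0,0,0],[30,0,-20,0,0,0,0],[30,30,-30,0,0,0,0],[0,40,-30,0,0,0,0],[0,40,-20,0,0,0,0],[0,40,-20,0,0,0,0],[0,40,0,0,0,0,0]]]'
python3 -m inch '[[[0,40,0,0,0,0,0],[0,40,0,0,0,0,0],[0,40,0,0,0,0,0],[0,40,0,0,0,0,0],[0,0,0,0,0,0,0],[0,0,0,0,0,0,0],[0,0,0,0,0,0,0],[0,0,0,0,0,0,0]]]'
python3 lev.py
```

```text
time: 57.4
ee_pos: [553.3, -167.3, 133.9]
orientation: [[-1.0, -0.0, -0.001], [-0.0, 1.0, 0.0], [0.001, 0.0, -1.0]]
wrist_force: [-2.8, -0.1, 1.9]
width: -0.2
grasp_force: 1.2
time: 58.07
ee_pos: [472.1, 5.2, 244.9]
orientation: [[-1.0, 0.002, 0.011], [0.002, 1.0, -0.001], [-0.011, -0.001, -1.0]]
wrist_force: [1.3, -0.0, 0.4]
width: -0.0
grasp_force: 0.0
time: 58.73
ee_pos: [469.4, 163.4, 240.0]
orientation: [[-1.0, 0.001, 0.0], [0.001, 1.0, -0.0], [-0.0, -0.0, -1.0]]
wrist_force: [-0.6, -0.9, -0.1]
width: -0.1
grasp_force: 0.0
(np.float64(406.8779128649047), np.float64(210.21265648839218)) [(array([406.2, 209.9]), array([ 12,  14, 119], dtype=int32))]
(np.float64(372.29919441042074), np.float64(173.75623788454578)) [(array([375.7, 175.7]), array([ 20,  16, 123], dtype=int32))]
[ 574.3 -167.6  142.5] 8.308784521633841 angle 0.5740638857938676
[ 567.8 -165.5  146.8] 0.5031754634966945
[ 577.1 -164.2  147. ]
```

```bash
python3 -c "
from h import *
print(sign_off())"
```

```text
the job is handed in; nothing more can be done
None
```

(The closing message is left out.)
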